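# Spread a lock ring with pliers over an axle stub and hold it at the groove

### The job

Take the spreading pliers out of their stand, put their closed tips in the gap of the open lock ring on the wooden block, squeeze the handles until the ring is fully spread, and lift it off. From above, pass the spread ring down around the upright axle stub until it is level with the middle of the groove. Finish holding it there: pliers squeezed, ring still fully spread, level and centred, clear of the stub and carried by nothing but the pliers; put nothing down, and leave the jar, bushing and screwdriver alone.

Things in the scene. Friction and masses are not known exactly. Their poses are not given: they have to be found in the camera images.
- pliers: Steel spreading pliers, 170 mm long, upright, tips down; same after a half turn about z. Origin: midway between the tips, at their lowest point when spread (shut, they reach 3 mm lower); z up to the handles, y the line along which handles close and tips spread. 190 g. Arms pivot at z = 78 mm in a head 26 mm (x) by 34 mm (y), z 70 to 86 mm. Squeezing the handles moves the tips APART; a spring shuts them.
- pliers_grip (a point): Grasp from above here: centre between the two rubber grips, 150 mm above the pliers' origin; axes as the pliers. Grips are 20 mm wide in x, z 131 to 173 mm, at rest 60 mm over their outsides (66 at the top); 33 mm is fully squeezed, against a stop. It takes 7 to 9 N, about 15 N with the ring on. A slight squeeze to 56 mm carries the tool, tips nearly shut.
- pliers_tips (a point): Between the two tips, 10 mm above the pliers' origin: level with the middle of the plain outer faces (z 3 to 20 mm, 8 mm thick in x) that push the ring's ears apart. Over both faces it is about 9 mm when shut, 38 mm when fully spread. Below them a foot 3 mm high stands out 2 mm on each side (12 mm over both when shut): the ring cannot drop off it.
- pliers_left (a joint): Spread of the pliers, rad turned by each arm: 0 handles released and tips shut, 0.20 fully squeezed and tips fully spread (against the stop).
- stand: Fixed aluminium stand, base 90 x 100 x 10 mm; origin at the centre of its underside, same axes as the pliers in it. Two uprights 90 mm high leave a slot 14 mm wide in x, open at both y ends, in which the arms hang with the tips clear of the base; lips 8 mm high round the pivot head. Lift the pliers straight up by 90 mm or more to clear it.
- ring: Open steel lock ring, C shape 4 mm thick, 30 g, lying flat: a back (x = -24 mm) and two springy arms 6 mm wide, ending in parallel ears from x = 12 to 38 mm. Origin: centre of its opening, on the underside; x towards the gap, z up. Gap between ears 20 mm relaxed, 38 mm spread (5 to 6 N). Spread, it is a 41 mm circle round the origin; relaxed, 32 mm wide, it cannot pass the stub.
- ring_center (a point): Centre of the ring's opening at mid-thickness (2 mm above the ring's origin). Axes as ring.
- ring_gap (a point): Midway between the ears at mid-thickness, 26 mm along x from the ring's centre: where the pliers' tips go in from above, with the pliers' y parallel to the ring's y, the ears level with the tips' plain faces (point pliers_tips here).
- ring_left (a joint): Turn of the ring's left (+y) arm, rad: 0 relaxed, 0.18 fully spread.
- ring_right (a joint): Turn of the ring's right (-y) arm, rad: 0 relaxed, 0.18 fully spread; always moves equally with the left.
- nest: Fixed wooden block 45 mm high that the ring lies on; origin on the table under the ring's centre, x towards the ring's gap at the start. Block from x = -30 to 40 mm, 60 mm wide; a slot across it from x = 15 to 34 mm, 33 mm deep, leaves the middle of the ears free below for the tips, their ends lie on its front wall; a brass boss of 26 mm diameter and 10 mm height stands up inside the ring.
- axle: Fixed gear unit: grey housing 130 x 130 x 50 mm, gear of 110 mm diameter to z = 62 mm, brass collar of 48 mm diameter to z = 70 mm, and the upright steel axle stub of 36 mm diameter up to z = 128 mm. Origin at the centre of its underside, stub along z.
- axle_groove (a point): On the stub's axis at mid-height of its groove, 100 mm above the table. The groove is 9 mm high (95.5 to 104.5 mm) and 29 mm in diameter.
- axle_top (a point): On the stub's axis at its top end, 128 mm above the table.
- jar: Bystander: closed jar, 60 mm diameter, 85 mm high; origin at centre of underside. Leave alone.
- bushing: Bystander: brass bushing standing on end, 42 mm diameter, 30 mm high; origin at centre of underside. Leave alone.
- screwdriver: Bystander: short screwdriver, 120 mm, lying across in front of the gear unit; leave alone.
Things that resemble listed ones, but are neither listed nor needed, are in the scene too. Of the things that look like the nest, take the one that is farthest to the robot's left at the start. What is shaped like the ring but green is not meant.

How it is judged:
By the outcome, as a careful person would: the job done as asked, in the order asked, and still so for the second after the job is handed in, while the arm keeps its last pose, push and grip.
It also fails if it takes over 72 s, if anything falls off the work surface, if the arm or the gripper's body presses on something with over 40 N, if the wrist force passes 120 N, or if a joint passes its speed limit or range.

### The arm

A 6-joint arm with a two-finger parallel gripper is mounted at the origin on the work surface. World frame = base frame: x ahead of the robot, y to its left, z up, the work surface at z = 0. Lengths are in m, angles in rad, forces in N, time in s.
With the tool pointing down it reaches from about 0.35 to 0.975 m from the base axis. Payload 4.9 kg.
Tool frame: the origin (TCP) lies midway between the tips of the shut fingers; the grasp point (between the pads) lies 19 mm behind it (manip.pinch_z is the x of the grasp point in the tool frame, in m); x points along the fingers, y is the direction in which the jaws open and shut, and the axes are right-handed (so a half turn about x gives the same grasp; the last joint's range is limited). The gripper opens to 85 mm and grips with 20 to 120 N. Pads are 22 mm wide; open, the fingers measure 114 mm over their backs; the gripper's body (76 mm by 85 mm) begins 54 mm behind the grasp point. The pads swing forward as they close: fully open they stand 13 mm farther back than shut.
Start: joints at [1.222, 0.053, 1.613, -0, 1.476, -0.119], TCP at [0.142, 0.609, 0.195] pointing down, gripper open.
Joint ranges: [-3.01, 3.01], [-1.01, 2.22], [0.06, 2.58], [-1.02, 4.17], [0.09, 2.62], [-3.14, 3.14]. Speed limits (rad/s): [2.57, 2.57, 3.14, 3.14, 3.14, 3.14].

### API

Orientations are given as a unit quaternion [w, x, y, z].
In Python, from plant import sensors, cams, workorder, manip gives the robot as it stands.
- The arm moves only by the tool drive_tool, never from a script. Its argument "series" is a list of rows, each an object of numbers: "x", "y", "z": the shift along the tool's x, y, z in units of 25 mm (1.0 is 25 mm); "ax", "ay", "az": the turn, a rotation vector about the tool's x, y, z in units of 5 degrees (1.0 is 5 degrees). A call has 1 to 5 rows; each row is the pose to reach, as a shift and turn from the pose commanded when the call began, along the tool's axes at that moment; what a row does not reach only later rows make up. A row lasts 1/12 s, in which the tool goes at most 41.7 mm and 7.16 degrees, less where a joint would pass 70% of its speed; a pose out of reach is approached as far as the arm can. A call with a gripper value outside its range is refused whole. "hand" is the opening, from 0 (shut) to 1 (fully open), set as the call begins (left out, the last holds). The fingers move at their own pace and stop on an object; the grip force is fixed at half the most. Time passes only in rows, so rows that repeat a pose let the fingers close. It gives the time, the measured TCP pose, the force and the opening at its end, in the units of the state.
- sensors.state(): the state, without advancing time (a new reading comes with each control period).
- cams.grab_frame(name): name is "scene" or "top"; returns a dict with "img" (480x640x3 uint8, blue, green, red), "camera_matrix" (3x3 intrinsics, pixels), "k1" (the pictures are not rectified: a ray, as slopes to the right and down, at radius r is drawn at 1 + k1 r^2 times it, then the intrinsics apply), "cam_to_world" (4x4, takes a point from camera to world coordinates). Camera axes: x right, y down, z forward; pixel columns grow to the right and rows downward; lengths in m; the calibration is good to about 2 mm. A picture is of the moment at which its call begins. There is no depth.
- workorder.job_done(): hands the job in, once; it reports no verdict.
The state is a dict: "time": time; "joint_pos": joint angles; "joint_vel": joint speeds; "joint_efforts": joint torques, N m; "tool_pos": TCP position; "tool_rot": TCP orientation; "contact_force": force on the tool from outside, world axes, zero at the start; "ft_torque": the same for the moment, N m; "gripper_width": opening from 0.0 (shut) to 1.0 (fully open).
Only numpy, scipy, OpenCV 4.12 (cv2) and the standard library are available. Lean on these libraries where they do the work, as an engineer would, in place of code of your own. Each camera call takes 0.05 s, during which the arm holds its last target.

## Working session

There is one attempt and no reset: what is moved stays moved. The work goes in short steps, Python scripts to look and compute and a tool call to move; the robot and the scene stay as the last step left them, time stands still between calls to the robot, and variables do not carry over. Pictures are saved under pics/ and viewed, and the job is handed in when it is done.

Besides the shell and the picture viewer there is one more tool, called as name(argument=value, ...) on one line, values as JSON. drive_tool: Moves the arm, as the interface text tells. Its arguments: {"type":"object","properties":{"series":{"type":"array","items":{"type":"object","properties":{"x":{"type":"number"},"y":{"type":"number"},"z":{"type":"number"},"ax":{"type":"number"},"ay":{"type":"number"},"az":{"type":"number"}}}},"hand":{"type":"number"}},"required":["series"]}

```bash
ls -la; mkdir -p pics; python3 - <<'E'
from plant import sensors, cams, workorder, manip
import cv2
print(sensors.state()); print(manip.pinch_z)
for n in ("scene","top"):
    f=cams.grab_frame(n); cv2.imwrite(f"pics/{n}0.png",f["img"]); print(n,f["camera_matrix"],f["k1"],f["cam_to_world"])
E
```

```text
total 12
drwxr-xr-x  3 agent agent 4096 Dec  7 05:33 .
drwxr-xr-x 23 root  root  4096 Dec  7 05:33 ..
drwxr-xr-x  2 agent agent 4096 Dec  7 05:33 pics
{'time': 0.0, 'joint_pos': array([ 1.22201790e+00,  5.33592023e-02,  1.61428564e+00,  8.95291339e-06,
        1.47601003e+00, -1.18977130e-01]), 'joint_vel': array([-0.00119631, -0.00069303,  0.0007024 , -0.00078703,  0.00128217,
        0.00056869]), 'joint_efforts': array([-1.01888570e-03, -3.93691671e+01, -3.70169950e+01, -8.96865072e-05,
        6.87075168e-03,  1.77015232e-05]), 'tool_pos': array([0.14210859, 0.60791558, 0.19416664]), 'tool_rot': array([ 0.7022718 ,  0.0803601 ,  0.70261587, -0.08177716]), 'contact_force': array([-0.72206654, -0.63005366, -0.02051106]), 'ft_torque': array([ 0.07533966, -0.02509476,  0.04930973]), 'gripper_width': 0.9983700526293804}
-0.0187
scene [[570.31968211   0.         314.78224342]
 [  0.         570.31968211 241.92942823]
 [  0.           0.           1.        ]] -0.13073235541355313 [[ 0.55309307  0.69810868 -0.45467827  1.00157113]
 [ 0.83310997 -0.46085015  0.30585114 -0.34201295]
 [ 0.00397879 -0.54796114 -0.83649432  0.92335886]
 [ 0.          0.          0.          1.        ]]
top [[534.00773582   0.         322.49548283]
 [  0.         534.00773582 243.97346499]
 [  0.           0.           1.        ]] -0.008285132260569613 [[-0.01656487 -0.99736792  0.07058919  0.47890828]
 [-0.99983494  0.0159961  -0.00861514 -0.04114595]
 [ 0.00746331 -0.07072025 -0.99746827  1.06293401]
 [ 0.          0.          0.          1.        ]]
```

View pics/scene0.png

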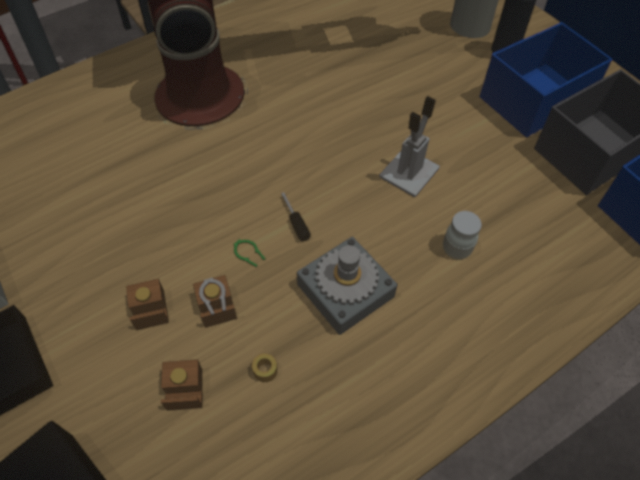

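View pics/top0.png

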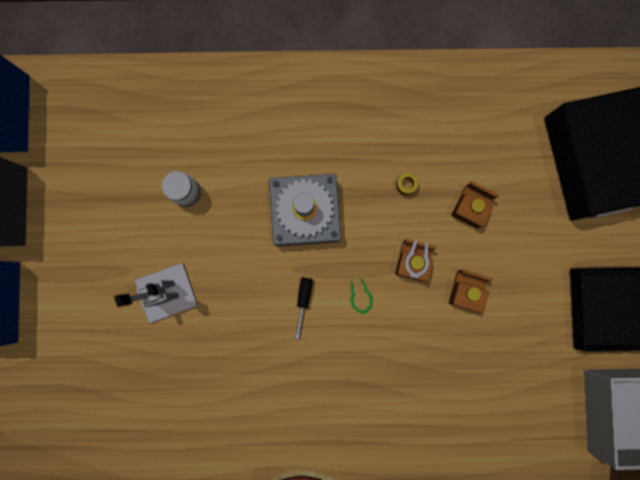

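Nest candidates in the top view are (415,262), (475,205) and (470,292). The one at (415,262) is farthest to the robot's left (smallest column) and carries the steel ring. The green ring at (361,297) is not meant. I'll confirm this in enlarged crops.

```bash
cat > h.py <<'E'
import numpy as np, cv2
from scipy.spatial.transform import Rotation as R
def ray(f,uv):
    uv=np.atleast_2d(np.array(uv,float)).reshape(-1,1,2)
    n=cv2.undistortPoints(uv,f["camera_matrix"],np.array([f["k1"],0,0,0.])).reshape(-1,2)
    T=f["cam_to_world"]; d=np.c_[n,np.ones(len(n))]@T[:3,:3].T
    return T[:3,3],d
def onz(f,uv,z):
    o,d=ray(f,uv); return o+d*((z-o[2])/d[:,2])[:,None]
def proj(f,P):
    T=np.linalg.inv(f["cam_to_world"]); P=np.atleast_2d(np.array(P,float))
    p,_=cv2.projectPoints(P.reshape(-1,1,3),cv2.Rodrigues(T[:3,:3])[0],T[:3,3],f["camera_matrix"],np.array([f["k1"],0,0,0.]))
    return p.reshape(-1,2)
def tri(f1,u1,f2,u2):
    o1,d1=ray(f1,u1);o2,d2=ray(f2,u2);d1=d1[0]/np.linalg.norm(d1);d2=d2[0]/np.linalg.norm(d2)
    s=np.linalg.lstsq(np.c_[d1,-d2],o2-o1,rcond=None)[0]
    a=o1+s[0]*d1;b=o2+s[1]*d2
    return (a+b)/2,np.linalg.norm(a-b)
def crop(img,x,y,w,h,k):
    return cv2.resize(img[y:y+h,x:x+w],None,fx=k,fy=k,interpolation=cv2.INTER_CUBIC)
E
python3 - <<'E'
from plant import cams
from h import *
import pickle
F={}
for n in ("scene","top"): F[n]=cams.grab_frame(n)
pickle.dump(F,open("F0.pkl","wb"))
t=F["top"]["img"];s=F["scene"]["img"]
a=crop(t,380,225,66,66,6);b=crop(s,180,265,66,66,6)
c=crop(t,105,255,100,80,4);d=crop(s,370,85,80,120,4)
cv2.imwrite("pics/ring.png",np.hstack([a,b]))
cv2.imwrite("pics/pl.png",np.hstack([np.vstack([c,np.zeros((160,400,3),np.uint8)]),d]))
e=crop(t,260,165,90,90,4);g=crop(s,290,225,115,110,4)
g=g[:440];e=np.vstack([e,np.zeros((80,360,3),np.uint8)])
cv2.imwrite("pics/ax.png",cv2.resize(np.hstack([e,g]),None,fx=.95,fy=.95))
E
```

```text
(no output)
```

View pics/ring.png

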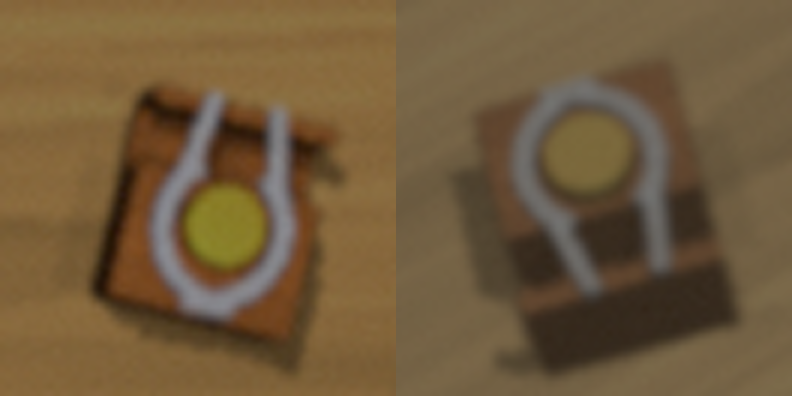

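View pics/pl.png

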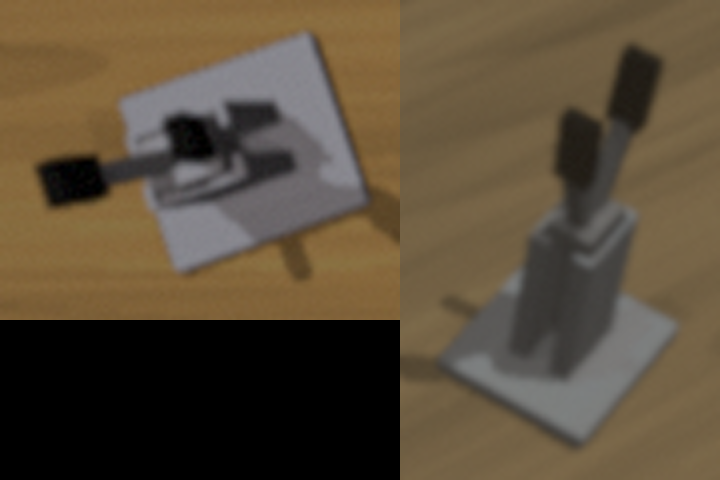

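View pics/ax.png

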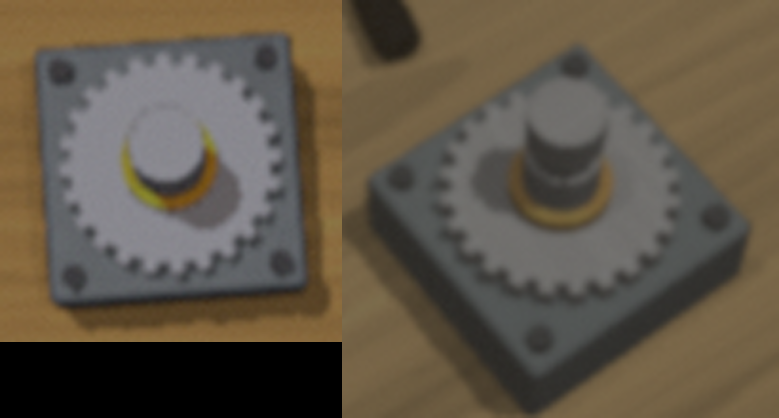

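```bash
cat > m1.py <<'E'
from h import *
import pickle
F=pickle.load(open("F0.pkl","rb"));t=F["top"];s=F["scene"]
def T(x,y,ox,oy,k): return [ox+(x+.5)/k-.5, oy+(y+.5)/k-.5]
# stand
st=np.array([T(*p,105,255,4) for p in [(120,100),(312,32),(370,205),(178,272)]])
P=onz(t,st,.010); print("stand top",P.round(4),P.mean(0)); e=P-np.roll(P,-1,0); print(np.linalg.norm(e,axis=1)); 
for v in e: print(np.degrees(np.arctan2(v[1],v[0])))
ss=np.array([T(x-400,y,370,85,4) for x,y in [(440,360),(582,445),(680,327)]])
Q=onz(s,ss,.010);print("stand scene",Q.round(4),(Q[0]+Q[2])/2)
# brass circles
for n,f in F.items():
    hsv=cv2.cvtColor(f["img"],cv2.COLOR_BGR2HSV)
    x0,y0=((380,225) if n=="top" else (180,265))
    c=cv2.resize(f["img"][y0:y0+66,x0:x0+66],None,fx=8,fy=8,interpolation=cv2.INTER_CUBIC);h=cv2.cvtColor(c,cv2.COLOR_BGR2HSV)
    print(n,"boss hsv",h[int((226 if n=='top' else 153)/6*8),int((226 if n=='top' else 191)/6*8)])
    H,S,V=cv2.split(h)
    hb=(H>=(24 if n=='top' else 19))&(H<40)&(S>(150 if n=='top' else 95)); m=hb.astype(np.uint8)
    k,l,sta,cen=cv2.connectedComponentsWithStats(m); i=1+np.argmax(sta[1:,4]); u=T(*cen[i],x0,y0,8)
    print("boss",u,sta[i]/8,onz(f,u,.055))
    # dark grips
    x0,y0,w,hh=((105,255,100,80) if n=="top" else (370,85,80,120))
    g=cv2.resize(f["img"][y0:y0+hh,x0:x0+w],None,fx=4,fy=4,interpolation=cv2.INTER_CUBIC)
    m=(g.max(2)<(40 if n=='top' else 60)).astype(np.uint8)
    k,l,sta,cen=cv2.connectedComponentsWithStats(m)
    for i in range(1,k):
        if sta[i,4]>300: print("grip",T(*cen[i],x0,y0,4),sta[i])
# ring ends
print(onz(t,[T(215,95,380,225,6),T(277,108,380,225,6)],.049), onz(s,[T(593-396,290,180,265,6),T(661-396,268,180,265,6)],.049))
# stub
print("stub",onz(t,T(166/.95,144/.95,260,165,4),.128),onz(s,T(565/.95-360,108/.95,290,225,4),.128),
 tri(t,T(166/.95,144/.95,260,165,4),s,T(565/.95-360,108/.95,290,225,4)))
E
python3 m1.py
```

```text
stand top [[0.4891 0.3199 0.01  ]
 [0.521  0.2258 0.01  ]
 [0.4358 0.1973 0.01  ]
 [0.4048 0.291  0.01  ]] [0.46271107 0.25849005 0.01      ]
[0.09941632 0.08981932 0.0987205  0.08914257]
108.70536268964963
18.50263209166402
-71.6875598095907
-161.0501808533187
stand scene [[0.4399 0.1975 0.01  ]
 [0.5243 0.2242 0.01  ]
 [0.4914 0.3186 0.01  ]] [0.46563343 0.25803256 0.01      ]
scene boss hsv [ 21 133 123]
boss [np.float64(192.80682750136685), np.float64(274.8549791932446)] [   0.       0.      38.      29.75  2057.625] [[ 0.46890594 -0.24238182  0.055     ]]
grip [np.float64(427.9686064994702), np.float64(106.94917873542917)] [ 209   48   51   85 2831]
grip [np.float64(414.36835219236207), np.float64(124.93440594059406)] [ 157  111   45  115 3535]
grip [np.float64(407.79906652023845), np.float64(156.43351898336994)] [ 125  231   59  117 3187]
top boss hsv [ 27 182 137]
boss [np.float64(416.92141148325356), np.float64(262.44177631578947)] [  30.875   31.375   13.      13.125 1045.   ] [[ 0.51237509 -0.22778047  0.055     ]]
grip [np.float64(168.11165730337078), np.float64(283.127106741573)] [234 108  40  16 356]
grip [np.float64(154.1917716917111), np.float64(289.4221400872516)] [ 167  117   71   43 2063]
grip [np.float64(171.94661458333331), np.float64(295.72265625)] [251 156  39  20 384]
grip [np.float64(123.11619037387194), np.float64(299.6059840996992)] [  41  158   66   46 2327]
[[ 0.55462077 -0.22723676  0.049     ]
 [ 0.55016221 -0.24685941  0.049     ]] [[ 0.55067367 -0.24776644  0.049     ]
 [ 0.55517417 -0.22813885  0.049     ]]
stub [[ 0.61893675 -0.01658353  0.128     ]] [[ 0.6179216  -0.01721576  0.128     ]] (array([ 0.61854051, -0.01705686,  0.12876981]), np.float64(0.0010609202451531104))
```

```bash
cat >> m1.py <<'E'
print('----')
ub=T(191,153,180,265,6)
print("boss",onz(s,ub,.055),tri(t,[416.92,262.44],s,ub))
a=tri(t,[123.1,299.6],s,[427.97,106.95]);b=tri(t,[154.19,289.4],s,[414.37,124.93])
print(a,b,(a[0]+b[0])/2,a[0]-b[0]); d=a[0]-b[0]; print(np.linalg.norm(d),np.degrees(np.arctan2(d[1],d[0])))
# ring mask in top and scene
for n,f,z in (("top",t,.047),("scene",s,.047)):
    x0,y0=((380,225) if n=="top" else (180,265))
    c=cv2.resize(f["img"][y0:y0+66,x0:x0+66],None,fx=8,fy=8,interpolation=cv2.INTER_CUBIC);h=cv2.cvtColor(c,cv2.COLOR_BGR2HSV)
    m=((h[...,1]<(70 if n=='top' else 60))&(h[...,2]>(100 if n=='top' else 85))).astype(np.uint8)
    k,l,sta,cen=cv2.connectedComponentsWithStats(m); i=1+np.argmax(sta[1:,4]); m=(l==i)
    cv2.imwrite(f"pics/m_{n}.png",np.hstack([c,cv2.cvtColor(m.astype(np.uint8)*255,cv2.COLOR_GRAY2BGR)])[:, :] if False else cv2.resize(m.astype(np.uint8)*255,None,fx=.7,fy=.7))
    ys,xs=np.nonzero(m); P=onz(f,np.c_[x0+(xs+.5)/8-.5,y0+(ys+.5)/8-.5],.049)[:,:2]
    for yaw in (-11,-13,-15):
        r=np.radians(yaw);X=P@[np.cos(r),np.sin(r)];Y=P@[-np.sin(r),np.cos(r)]
        # slicewise midline
        q=np.array([[a,(Y[abs(X-a)<.001].min()+Y[abs(X-a)<.001].max())/2,np.ptp(Y[abs(X-a)<.001])] for a in np.arange(X.min()+.003,X.max()-.001,.006)])
        print(n,yaw,"X",X.min(),X.max()); 
        if yaw==-13: print(q.round(4)); 
        k=np.polyfit(q[:,0],q[:,1],1); print("tilt",np.degrees(np.arctan(k[0])), "mid at x=max-.038:",(X.max()-.038)*np.array([np.cos(r),np.sin(r)])+np.polyval(k,X.max()-.038)*np.array([-np.sin(r),np.cos(r)]))
E
python3 m1.py | sed '1,/----/d'
```

```text
boss [[ 0.51400487 -0.22907464  0.055     ]] (array([ 0.51239288, -0.22851483,  0.05194449]), np.float64(0.000379900811291543))
(array([0.45447662, 0.28392459, 0.16883856]), np.float64(0.000989199055421012)) (array([0.47122506, 0.23615195, 0.16042095]), np.float64(0.0018237638407009084)) [0.46285084 0.26003827 0.16462976] [-0.01674844  0.04777264  0.00841761]
0.05131852936954799 109.31997816877727
top -11 X 0.5184434965894241 0.5887849449741599
tilt -1.2717637603479273 mid at x=max-.038: [ 0.51652168 -0.22930379]
top -13 X 0.5223633759249473 0.5925303101224073
[[ 0.5254 -0.1071  0.0189]
 [ 0.5314 -0.1072  0.0323]
 [ 0.5374 -0.107   0.0401]
 [ 0.5434 -0.1072  0.0442]
 [ 0.5494 -0.1071  0.0457]
 [ 0.5554 -0.1072  0.0456]
 [ 0.5614 -0.1071  0.0418]
 [ 0.5674 -0.107   0.037 ]
 [ 0.5734 -0.1072  0.0338]
 [ 0.5794 -0.1071  0.0312]
 [ 0.5854 -0.1074  0.0291]
 [ 0.5914 -0.107   0.0261]]
tilt 0.002309765894422151 mid at x=max-.038: [ 0.51621473 -0.22914378]
top -15 X 0.5256164055603149 0.5958408845691373
tilt 1.5325772635679098 mid at x=max-.038: [ 0.51612463 -0.22912834]
scene -11 X 0.5192672825116551 0.5891605534997133
tilt -1.1430134245967662 mid at x=max-.038: [ 0.51681377 -0.22976962]
scene -13 X 0.5235017688259027 0.5928531054312209
[[ 0.5265 -0.1077  0.0188]
 [ 0.5325 -0.1077  0.0315]
 [ 0.5385 -0.1076  0.0391]
 [ 0.5445 -0.1076  0.0437]
 [ 0.5505 -0.1078  0.0451]
 [ 0.5565 -0.1075  0.0447]
 [ 0.5625 -0.1076  0.0415]
 [ 0.5685 -0.1071  0.0364]
 [ 0.5745 -0.1075  0.0322]
 [ 0.5805 -0.1075  0.0301]
 [ 0.5865 -0.1076  0.0292]]
tilt 0.2175231545768315 mid at x=max-.038: [ 0.51643678 -0.22961691]
scene -15 X 0.5268255612250919 0.5962903629648102
tilt 1.6242966892194788 mid at x=max-.038: [ 0.51646307 -0.22960191]
```

```bash
python3 - <<'E'
from h import *
import pickle
F=pickle.load(open("F0.pkl","rb"));t=F["top"];s=F["scene"]
c=np.array([.4635,.259]);a=np.radians(18.6);ax=np.array([np.cos(a),np.sin(a)]);ay=np.array([-ax[1],ax[0]])
def T(x,y,ox,oy,k): return [ox+(x+.5)/k-.5, oy+(y+.5)/k-.5]
for nm,p in {"R top mid":(646,52),"R bot mid":(626,125),"L top mid":(579,117),"L bot":(575,185)}.items():
    o,d=ray(s,T(p[0]-400,p[1],370,85,4)); n=np.r_[ax,0]; k=((np.r_[c,0]-o)@n)/(d[0]@n); P=o+k*d[0]; print(nm,P,"y",(P[:2]-c)@ay)
def pl(P,z0): return np.r_[c+ax*P[0]+ay*P[1],P[2]+z0]
for z0 in (.013,.02,.03):
  for y in (1,-1):
    Q=[pl((x,y*yy,zz),z0) for x in(-.01,.01) for yy,zz in((.033,.173),(.030,.131),(.02,.173))]
    print(z0,y,"top crop",((proj(t,Q)-[105,255])*4+1.5).round().astype(int).tolist(),"scene",((proj(s,Q)-[370,85])*4+1.5+[400,0]).round().astype(int).tolist())
E
```

```text
R top mid [0.45419578 0.28664692 0.19090987] y 0.029170547371422155
R bot mid [0.45571797 0.28212383 0.14718236] y 0.024398190303462783
L top mid [0.47359037 0.22901706 0.19471914] y -0.03163529968987432
L bot [0.47019528 0.23910538 0.14230537] y -0.020991012112020837
0.013 1 top crop [[52, 209], [95, 202], [82, 198], [36, 163], [81, 158], [67, 152]] scene [[630, 46], [613, 114], [616, 61], [667, 65], [649, 133], [653, 80]]
0.013 -1 top crop [[205, 155], [229, 155], [175, 165], [190, 108], [214, 111], [160, 119]] scene [[556, 123], [548, 184], [571, 107], [593, 142], [583, 203], [608, 127]]
0.02 1 top crop [[45, 210], [89, 203], [76, 199], [30, 163], [75, 158], [60, 152]] scene [[633, 35], [616, 104], [618, 50], [669, 54], [651, 122], [655, 68]]
0.02 -1 top crop [[200, 155], [224, 155], [170, 166], [185, 108], [209, 111], [154, 119]] scene [[558, 112], [550, 173], [573, 96], [596, 131], [586, 192], [610, 115]]
0.03 1 top crop [[36, 211], [81, 204], [67, 200], [20, 164], [66, 159], [51, 153]] scene [[636, 19], [619, 89], [622, 34], [673, 38], [654, 107], [659, 52]]
0.03 -1 top crop [[193, 156], [217, 156], [162, 167], [177, 108], [202, 111], [146, 119]] scene [[561, 96], [552, 158], [576, 80], [599, 115], [589, 177], [614, 99]]
```

```bash
cat >> h.py <<'E'
def Rq(q): return R.from_quat(np.r_[q[1:],q[0]])
def goal(yaw_y):  # tool x down, y at yaw (deg)
    a=np.radians(yaw_y); y=np.array([np.cos(a),np.sin(a),0]);x=np.array([0,0,-1.]);z=np.cross(x,y)
    return R.from_matrix(np.c_[x,y,z])
def plan(st,pos,yaw_y,cpos=None,cyaw=None):
    """shift/turn units from commanded (or measured) pose to target"""
    R0=Rq(st["tool_rot"]) if cyaw is None else goal(cyaw); p0=st["tool_pos"] if cpos is None else np.array(cpos)
    d=R0.inv().apply(np.array(pos)-p0)/.025; r=(R0.inv()*goal(yaw_y)).as_rotvec(degrees=True)/5
    print("shift",d.round(3),"turn",r.round(3))
E
python3 - <<'E'
from h import *
from plant import sensors
s=sensors.state(); M=Rq(s["tool_rot"]).as_matrix(); print(M.round(4)); yy=np.degrees(np.arctan2(M[1,1],M[0,1]));print(yy)
for y in (108.7,-71.3): plan(s,[.4635,.259,.24],y)
E
```

```text
[[-5.000e-04  2.278e-01  9.737e-01]
 [-1.300e-03  9.737e-01 -2.278e-01]
 [-1.000e+00 -1.300e-03 -1.000e-04]]
76.8321784615446
shift [ -1.804 -10.673  15.695] turn [-6.374e+00 -6.000e-03  1.500e-02]
shift [ -1.804 -10.673  15.695] turn [2.9626e+01 1.9000e-02 8.0000e-03]
```

drive_tool(series=[{"x": -1.8, "y": 0, "z": 0}, {"x": -1.8, "y": -10.67, "z": 15.7, "ax": -6.37}, {"x": -1.8, "y": -10.67, "z": 15.7, "ax": -6.37}, {"x": -1.8, "y": -10.67, "z": 15.7, "ax": -6.37}, {"x": -1.8, "y": -10.67, "z": 15.7, "ax": -6.37}], hand=1)

```text
schema error: expected keys x, y, z, ax, ay, az
```

```bash
python3 - <<'E'
from h import *
from plant import sensors
s=sensors.state(); print(s["time"],s["tool_pos"]);plan(s,[.4635,.259,.24],108.7)
E
```

```text
0.2 [0.14220317 0.60813461 0.19459455]
shift [ -1.804 -10.673  15.695] turn [-6.374e+00 -6.000e-03  1.500e-02]
```

drive_tool(series=[{"x": -1.8, "y": 0, "z": 0, "ax": 0, "ay": 0, "az": 0}, {"x": -1.8, "y": -10.67, "z": 15.7, "ax": -6.37, "ay": 0, "az": 0}, {"x": -1.8, "y": -10.67, "z": 15.7, "ax": -6.37, "ay": 0, "az": 0}, {"x": -1.8, "y": -10.67, "z": 15.7, "ax": -6.37, "ay": 0, "az": 0}, {"x": -1.8, "y": -10.67, "z": 15.7, "ax": -6.37, "ay": 0, "az": 0}], hand=1)

```text
time: 0.62
tool_pos: [0.2509, 0.4905, 0.2383]
tool_rot: [0.702, -0.089, 0.701, 0.089]
contact_force: [-0.1, -0.7, 0.6]
gripper_width: 1.005
```

```bash
python3 - <<'E'
from h import *
from plant import sensors
s=sensors.state(); print(s["time"],s["tool_pos"],s["joint_vel"]);plan(s,[.4635,.259,.24],108.7)
E
```

```text
0.6167 [0.25085511 0.49051554 0.23830851] [-8.22533954e-01 -4.20265682e-01  3.82710709e-01 -1.58181349e-03
  3.98546663e-02 -2.17492163e+00]
shift [ -0.066 -11.098   5.912] turn [-0.836  0.004 -0.   ]
```

drive_tool(series=[{"x": 0, "y": -10.6, "z": 5.6, "ax": -0.2, "ay": 0, "az": 0}, {"x": 0, "y": -10.6, "z": 5.6, "ax": -0.2, "ay": 0, "az": 0}, {"x": 0, "y": -10.6, "z": 5.6, "ax": -0.2, "ay": 0, "az": 0}, {"x": 0, "y": -10.6, "z": 5.6, "ax": -0.2, "ay": 0, "az": 0}, {"x": 0, "y": -10.6, "z": 5.6, "ax": -0.2, "ay": 0, "az": 0}])

```text
time: 1.03
tool_pos: [0.3903, 0.3352, 0.2382]
tool_rot: [0.701, -0.093, 0.701, 0.093]
contact_force: [0.6, 0.1, -0.5]
gripper_width: 1.002
```

```bash
cat > where.py <<'E'
from h import *
from plant import sensors
import sys
s=sensors.state(); print(s["time"],s["tool_pos"].round(4),"v",abs(s["joint_vel"]).max().round(3),"F",s["contact_force"].round(1),"w",s["gripper_width"]);M=Rq(s["tool_rot"]).as_matrix();print("yaw",np.degrees(np.arctan2(M[1,1],M[0,1])).round(2),"xaxis",M[:,0].round(4), "yz", M[2,1].round(4))
if len(sys.argv)>1: a=[float(v) for v in sys.argv[1:]]; plan(s,a[:3],a[3])
E
python3 where.py .4635 .259 .24 108.7
```

```text
1.0333 [0.3903 0.3352 0.2382] v 0.976 F [ 0.6  0.1 -0.5] w 1.0015567067947182
yaw 105.14 xaxis [ 2.e-04  2.e-04 -1.e+00] yz 0.0001
shift [-0.071 -3.706  2.029] turn [-0.712  0.003 -0.001]
```

drive_tool(series=[{"x": 0, "y": -3.3, "z": 1.8, "ax": -0.7, "ay": 0, "az": 0}, {"x": 0, "y": -3.3, "z": 1.8, "ax": -0.7, "ay": 0, "az": 0}, {"x": 0, "y": -3.3, "z": 1.8, "ax": -0.7, "ay": 0, "az": 0}, {"x": 0, "y": -3.3, "z": 1.8, "ax": -0.7, "ay": 0, "az": 0}, {"x": 0, "y": -3.3, "z": 1.8, "ax": -0.7, "ay": 0, "az": 0}])

```text
time: 1.45
tool_pos: [0.4544, 0.269, 0.238]
tool_rot: [0.698, -0.114, 0.698, 0.114]
contact_force: [-0.7, 0.5, 0.0]
gripper_width: 1.002
```

```bash
python3 where.py .4635 .259 .145 108.7
```

```text
1.45 [0.4544 0.269  0.238 ] v 0.037 F [-0.7  0.5  0. ] w 1.001753797520759
yaw 108.55 xaxis [-1.e-03  4.e-04 -1.e+00] yz 0.0007
shift [ 3.718 -0.496  0.223] turn [-0.03  -0.01  -0.008]
```

drive_tool(series=[{"x": 0, "y": -0.5, "z": 0.22, "ax": 0, "ay": 0, "az": 0}, {"x": 1.2, "y": -0.5, "z": 0.22, "ax": 0, "ay": 0, "az": 0}, {"x": 2.5, "y": -0.5, "z": 0.22, "ax": 0, "ay": 0, "az": 0}, {"x": 3.6, "y": -0.5, "z": 0.22, "ax": 0, "ay": 0, "az": 0}, {"x": 3.6, "y": -0.5, "z": 0.22, "ax": 0, "ay": 0, "az": 0}])

```text
time: 1.87
tool_pos: [0.4589, 0.2582, 0.1413]
tool_rot: [0.694, -0.116, 0.702, 0.114]
contact_force: [-1.4, -0.5, -1.6]
gripper_width: 1.0
```

```bash
python3 where.py .4635 .259 .145 108.7; python3 - <<'E'
from plant import cams
from h import *
t=cams.grab_frame("top")["img"];s=cams.grab_frame("scene")["img"]
cv2.imwrite("pics/g1.png",np.hstack([crop(t,90,220,130,150,3),crop(s,350,40,130,150,3)]))
E
```

```text
1.8667 [0.4589 0.2582 0.1413] v 0.072 F [-1.4 -0.5 -1.6] w 0.9995652386229515
yaw 108.75 xaxis [-0.0111 -0.0043 -0.9999] yz -0.0005
shift [-0.152 -0.03   0.184] turn [ 0.011 -0.137  0.006]
```

View pics/g1.png

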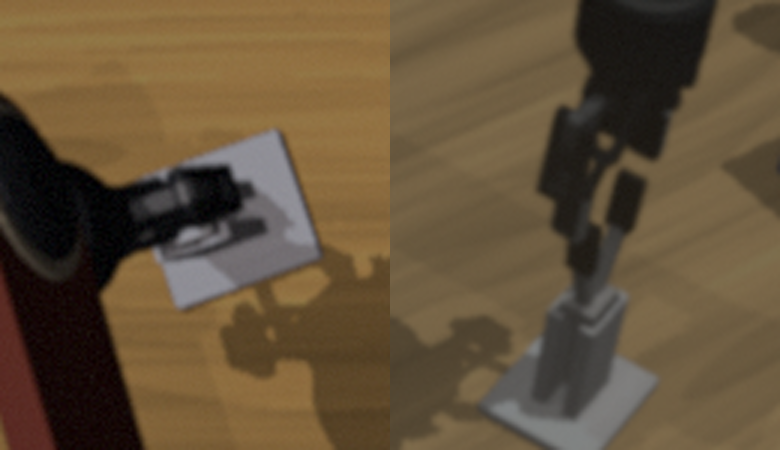

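drive_tool(series=[{"x": 0, "y": 0, "z": 0, "ax": 0, "ay": 0, "az": 0}, {"x": 0, "y": 0, "z": 0, "ax": 0, "ay": 0, "az": 0}, {"x": 0, "y": 0, "z": 0, "ax": 0, "ay": 0, "az": 0}])

```text
time: 2.22
tool_pos: [0.465, 0.2597, 0.1508]
tool_rot: [0.699, -0.114, 0.696, 0.115]
contact_force: [0.5, -0.3, 0.6]
gripper_width: 1.002
```

```bash
python3 where.py .4635 .259 .145 108.7; python3 - <<'E'
from plant import cams
from h import *
t=cams.grab_frame("top")["img"];s=cams.grab_frame("scene")["img"]
cv2.imwrite("pics/g2.png",np.hstack([crop(t,90,220,130,150,3),crop(s,350,40,130,150,3)]))
E
```

```text
2.2167 [0.465  0.2597 0.1508] v 0.01 F [ 0.5 -0.3  0.6] w 1.0022900865930915
yaw 108.66 xaxis [ 0.0039  0.0015 -1.    ] yz 0.0002
shift [ 0.234 -0.007 -0.067] turn [-0.009  0.048 -0.002]
```

View pics/g2.png

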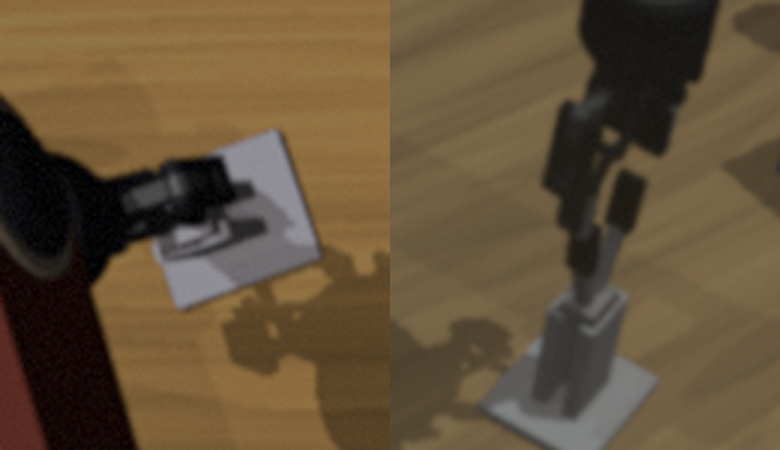

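```bash
python3 - <<'E'
from h import *
import pickle
F=pickle.load(open("F0.pkl","rb"));s=F["scene"]
c=np.array([.465,.2597]);a=np.radians(18.66);ax=np.array([np.cos(a),np.sin(a)]);ay=np.array([-ax[1],ax[0]])
for y in(-.057,-.0425,.0425,.057):
  print(y,((proj(s,[np.r_[c+ay*y,z] for z in (.151,.164,.19)])-[350,40])*3+1+[390,0]).round().tolist())
E
```

```text
-0.057 [[555.0, 298.0], [558.0, 283.0], [563.0, 253.0]]
-0.0425 [[567.0, 284.0], [570.0, 270.0], [576.0, 239.0]]
0.0425 [[637.0, 210.0], [640.0, 195.0], [647.0, 165.0]]
0.057 [[648.0, 198.0], [652.0, 183.0], [659.0, 153.0]]
```

```bash
python3 where.py;python3 - <<'E'
from plant import cams
from h import *
s=cams.grab_frame("scene")["img"]
g=crop(s,380,50,100,100,6).astype(float)/255
cv2.imwrite("pics/g3.png",(255*np.clip(g*1.3,0,1)**.5).astype(np.uint8))
E
```

```text
2.3167 [0.4646 0.2594 0.15  ] v 0.009 F [ 0.6 -0.6 -0.6] w 1.0049507941410338
yaw 108.64 xaxis [ 0.0026  0.001  -1.    ] yz 0.0001
```

View pics/g3.png

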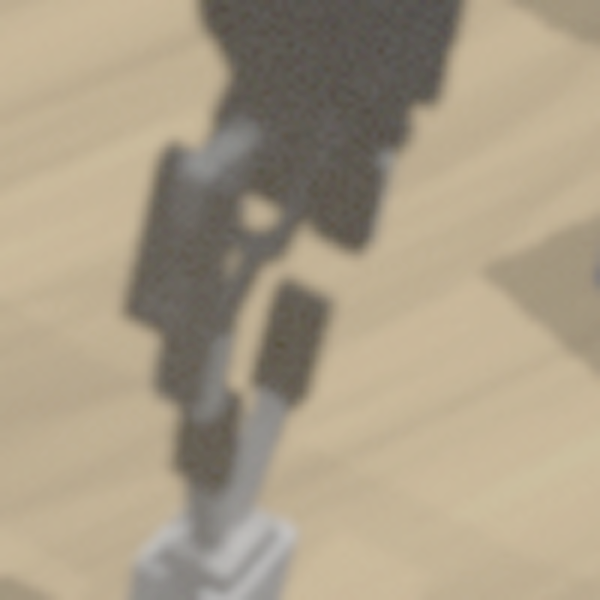

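```bash
python3 - <<'E'
from h import *
import pickle
F=pickle.load(open("F0.pkl","rb"));s=F["scene"]
c=np.array([.465,.2597]);a=np.radians(18.66);ax=np.array([np.cos(a),np.sin(a)]);ay=np.array([-ax[1],ax[0]])
for nm,p in {"Ltip":(205,412),"Ltip left":(165,395),"Lbk":(130,315),"Rtip":(355,250),"Rtip_l":(310,230),"Rback":(432,105),"gripR top":(310,290),"gripR bot":(285,395),"gripL bot":(207,485)}.items():
  for off in(.011,0,-.011):
    o,d=ray(s,[380+p[0]/6,50+p[1]/6]); n=np.r_[ax,0]; k=((np.r_[c+ax*off,0]-o)@n)/(d[0]@n); P=o+k*d[0]; print(nm,off,"y",((P[:2]-c)@ay).round(4),"z",P[2].round(4))
E
```

```text
Ltip 0.011 y -0.0571 z 0.2098
Ltip 0 y -0.0324 z 0.1841
Ltip -0.011 y -0.0077 z 0.1583
Ltip left 0.011 y -0.0866 z 0.2392
Ltip left 0 y -0.0629 z 0.2145
Ltip left -0.011 y -0.0393 z 0.1898
Lbk 0.011 y -0.1173 z 0.292
Lbk 0 y -0.0948 z 0.2692
Lbk -0.011 y -0.0723 z 0.2464
Rtip 0.011 y 0.03 z 0.2122
Rtip 0 y 0.0578 z 0.1865
Rtip -0.011 y 0.0857 z 0.1609
Rtip_l 0.011 y -0.0084 z 0.2467
Rtip_l 0 y 0.0181 z 0.2223
Rtip_l -0.011 y 0.0446 z 0.1978
Rback 0.011 y 0.065 z 0.2464
Rback 0 y 0.0941 z 0.222
Rback -0.011 y 0.1232 z 0.1976
gripR top 0.011 y 0.0016 z 0.216
gripR top 0 y 0.0284 z 0.1905
gripR top -0.011 y 0.0552 z 0.165
gripR bot 0.011 y 0.0002 z 0.1732
gripR bot 0 y 0.027 z 0.1462
gripR bot -0.011 y 0.0538 z 0.1191
gripL bot 0.011 y -0.045 z 0.1696
gripL bot 0 y -0.0198 z 0.1424
gripL bot -0.011 y 0.0053 z 0.1152
```

```bash
python3 - <<'E'
from plant import cams
from h import *
t=cams.grab_frame("top");s=cams.grab_frame("scene")
c=np.array([.465,.2597]);a=np.radians(18.66);ax=np.array([np.cos(a),np.sin(a)]);ay=np.array([-ax[1],ax[0]])
out=[]
for f,(x0,y0) in ((t,(90,230)),(s,(380,50))):
    g=crop(f["img"],x0,y0,100,100,4).astype(float)/255
    g=(255*np.clip(g*1.3,0,1)**.5).astype(np.uint8)
    for z,col in((.163,(0,0,255)),(.195,(0,255,0)),(.235,(255,0,0))):
        for y in(-.0425,.0425):
            p=((proj(f,[np.r_[c+ay*y+ax*x,z] for x in(-.011,.011)])-[x0,y0])*4+1.5).round().astype(int)
            cv2.line(g,tuple(map(int,p[0])),tuple(map(int,p[1])),col,1)
    out.append(g)
cv2.imwrite("pics/g4.png",np.hstack(out))
E
```

```text
(no output)
```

View pics/g4.png

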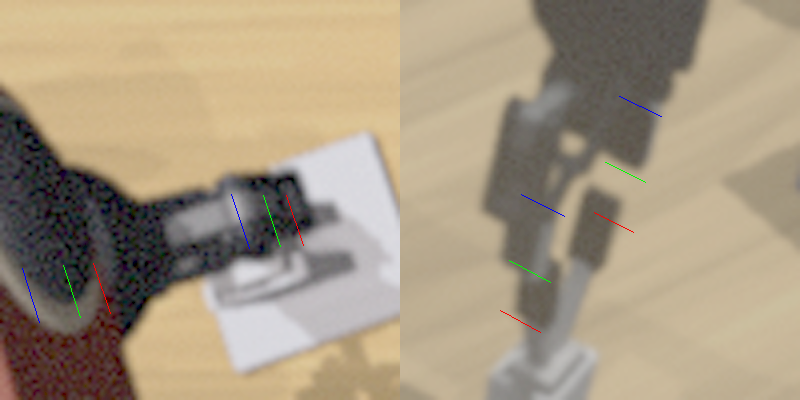

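```bash
python3 - <<'E'
from plant import cams
from h import *
import pickle
t=cams.grab_frame("top");t0=pickle.load(open("F0.pkl","rb"))["top"]
out=[]
for f in (t0,t):
    g=crop(f["img"],110,260,66,60,6).astype(float)/255
    g=(255*np.clip(g*1.6,0,1)**.4).astype(np.uint8); out.append(g)
cv2.imwrite("pics/g5.png",np.hstack(out))
E
```

```text
(no output)
```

View pics/g5.png

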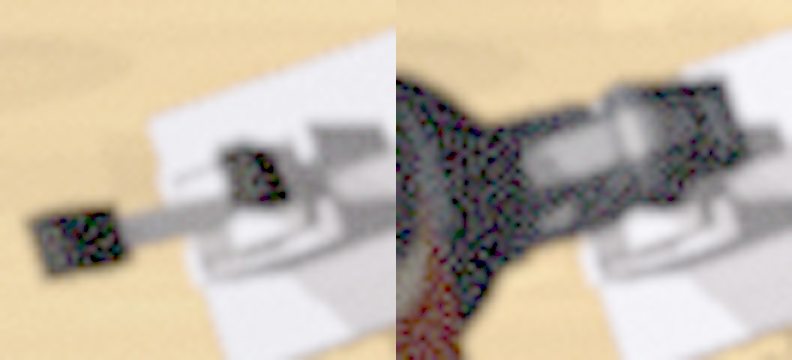

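```bash
python3 - <<'E'
from plant import cams, sensors
from h import *
t=cams.grab_frame("top");s=cams.grab_frame("scene")
st=sensors.state();p=st["tool_pos"];M=Rq(st["tool_rot"]).as_matrix()
out=[]
for f,(x0,y0,w,h) in ((t,(60,240,130,100)),(s,(370,0,130,160))):
    k=3
    g=crop(f["img"],x0,y0,w,h,k).astype(float)/255
    g=(255*np.clip(g*1.5,0,1)**.4).astype(np.uint8)
    def L(a,b,col):
        q=((proj(f,[p+M@np.array(a),p+M@np.array(b)])-[x0,y0])*k+1).round().astype(int)
        cv2.line(g,tuple(map(int,q[0])),tuple(map(int,q[1])),col,1)
    L((0,0,0),(-.2,0,0),(0,0,255))
    for bx in(-.073,-.12):
        c=[(bx,.038*i,.0425*j) for i,j in((1,1),(1,-1),(-1,-1),(-1,1))]
        for i in range(4): L(c[i],c[(i+1)%4],(255,0,0))
        c=[(bx,.0425*i,.038*j) for i,j in((1,1),(1,-1),(-1,-1),(-1,1))]
        for i in range(4): L(c[i],c[(i+1)%4],(0,160,0))
    if g.shape[0]<480: g=np.vstack([g,np.zeros((480-g.shape[0],g.shape[1],3),np.uint8)])
    out.append(g)
cv2.imwrite("pics/g6.png",np.hstack(out))
E
```

```text
(no output)
```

View pics/g6.png

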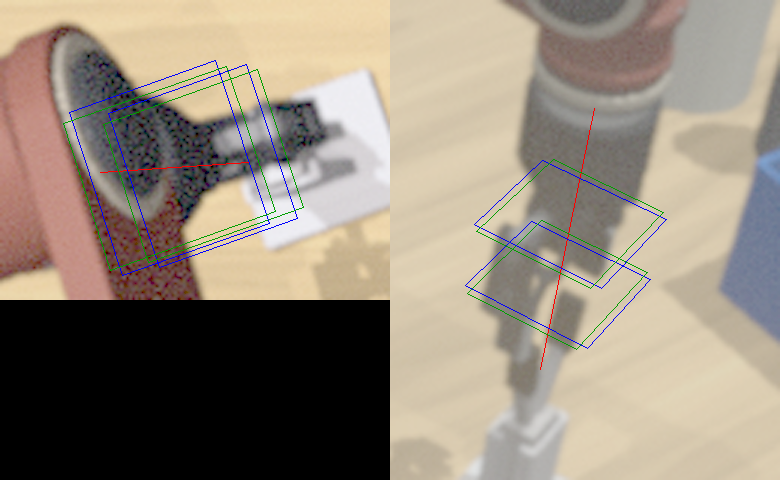

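drive_tool(series=[{"x": 0.25, "y": 0, "z": -0.05, "ax": 0, "ay": 0, "az": 0}, {"x": 0.5, "y": 0, "z": -0.05, "ax": 0, "ay": 0, "az": 0}, {"x": 0.75, "y": 0, "z": -0.05, "ax": 0, "ay": 0, "az": 0}, {"x": 0.75, "y": 0, "z": -0.05, "ax": 0, "ay": 0, "az": 0}, {"x": 0.75, "y": 0, "z": -0.05, "ax": 0, "ay": 0, "az": 0}])

```text
time: 3.03
tool_pos: [0.4618, 0.2583, 0.1283]
tool_rot: [0.697, -0.115, 0.698, 0.114]
contact_force: [-0.6, 0.1, 0.4]
gripper_width: 0.999
```

```bash
python3 where.py .4635 .259 .145 108.7; cat > see.py <<'E'
from plant import cams
from h import *
import sys,pickle
def see(name,boxes,g=.5,gain=1.4):
    F={n:cams.grab_frame(n) for n in boxes}
    out=[]
    for n,(x0,y0,w,h,k) in boxes.items():
        c=crop(F[n]["img"],x0,y0,w,h,k).astype(float)/255
        out.append((255*np.clip(c*gain,0,1)**g).astype(np.uint8))
    H=max(o.shape[0] for o in out)
    out=[np.vstack([o,np.zeros((H-o.shape[0],o.shape[1],3),np.uint8)]) for o in out]
    cv2.imwrite(f"pics/{name}.png",np.hstack(out)); pickle.dump(F,open(f"{name}.pkl","wb")); return F
E
python3 - <<'E'
from see import *
see("g7",{"top":(100,250,80,80,5),"scene":(380,50,80,100,5)})
E
```

```text
3.0333 [0.4618 0.2583 0.1283] v 0.019 F [-0.6  0.1  0.4] w 0.9991426754198488
yaw 108.63 xaxis [-1.9e-03 -7.0e-04 -1.0e+00] yz -0.0001
shift [-0.666  0.005  0.071] turn [-0.014 -0.023  0.001]
```

View pics/g7.png

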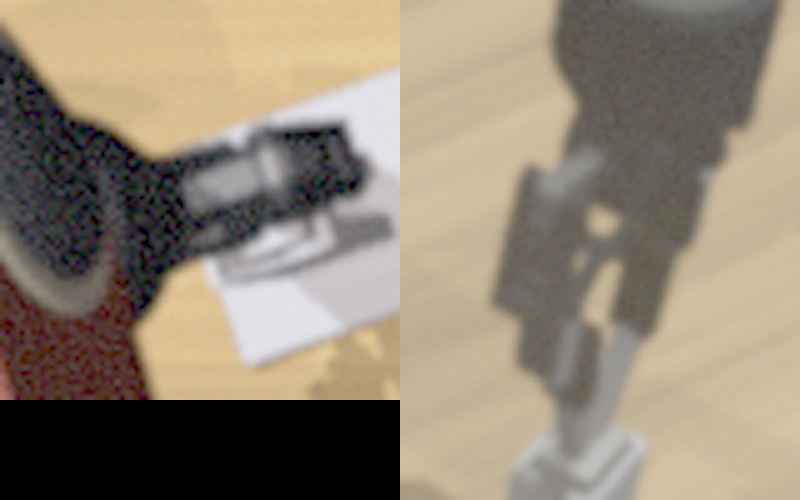

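drive_tool(series=[{"x": -0.1, "y": 0, "z": 0.04, "ax": 0, "ay": 0, "az": 0}, {"x": -0.1, "y": 0, "z": 0.04, "ax": 0, "ay": 0, "az": 0}, {"x": -0.1, "y": 0, "z": 0.04, "ax": 0, "ay": 0, "az": 0}, {"x": -0.1, "y": 0, "z": 0.04, "ax": 0, "ay": 0, "az": 0}, {"x": -0.1, "y": 0, "z": 0.04, "ax": 0, "ay": 0, "az": 0}], hand=0.66)

```text
time: 3.55
tool_pos: [0.4648, 0.2597, 0.1345]
tool_rot: [0.699, -0.114, 0.697, 0.115]
contact_force: [-1.5, 0.4, 6.2]
gripper_width: 0.665
```

```bash
python3 where.py .4635 .259 .145 108.7; 
python3 - <<'E'
from see import *
see("g8",{"top":(100,250,80,80,5),"scene":(380,50,80,100,5)})
E
```

```text
3.55 [0.4648 0.2597 0.1345] v 0.001 F [-1.5  0.4  6.2] w 0.6652792736458609
yaw 108.64 xaxis [ 0.0033  0.002  -1.    ] yz 0.0009
shift [-0.42  -0.012 -0.055] turn [-0.013  0.043 -0.01 ]
```

View pics/g8.png

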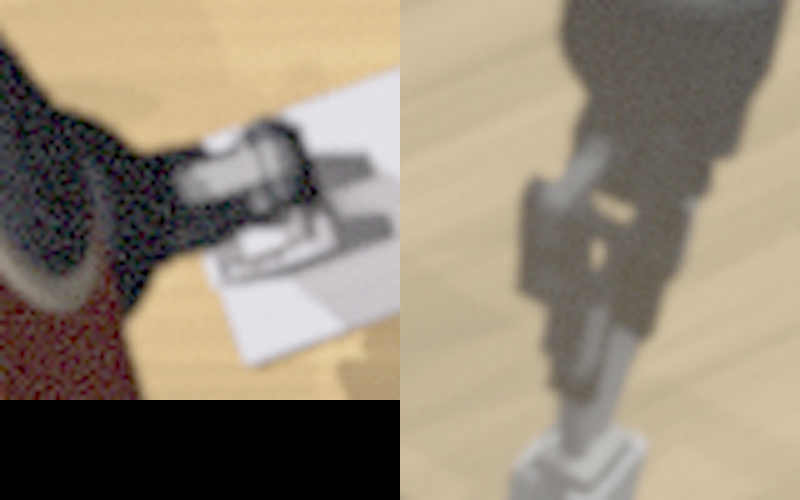

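drive_tool(series=[{"x": -0.4, "y": 0, "z": 0, "ax": 0, "ay": 0, "az": 0}, {"x": -1.1, "y": 0, "z": 0, "ax": 0, "ay": 0, "az": 0}, {"x": -2.0, "y": 0, "z": 0, "ax": 0, "ay": 0, "az": 0}, {"x": -2.9, "y": 0, "z": 0, "ax": 0, "ay": 0, "az": 0}, {"x": -3.8, "y": 0, "z": 0, "ax": 0, "ay": 0, "az": 0}])

```text
time: 4.07
tool_pos: [0.463, 0.2586, 0.2279]
tool_rot: [0.697, -0.115, 0.698, 0.114]
contact_force: [0.3, -1.3, -1.3]
gripper_width: 0.663
```

drive_tool(series=[{"x": -0.4, "y": 0, "z": 0, "ax": 0, "ay": 0, "az": 0}, {"x": -0.6, "y": 0, "z": 0, "ax": 0, "ay": 0, "az": 0}, {"x": -0.6, "y": 0, "z": 0, "ax": 0, "ay": 0, "az": 0}, {"x": -0.6, "y": 0, "z": 0, "ax": 0, "ay": 0, "az": 0}])

```text
time: 4.4
tool_pos: [0.4629, 0.2586, 0.2407]
tool_rot: [0.697, -0.115, 0.698, 0.114]
contact_force: [-0.5, -0.7, -2.0]
gripper_width: 0.662
```

```bash
python3 where.py ; 
python3 - <<'E'
from see import *
see("l1",{"top":(80,240,80,100,5),"scene":(380,0,80,120,5)})
E
```

```text
4.4 [0.4629 0.2586 0.2407] v 0.02 F [-0.5 -0.7 -2. ] w 0.6621644089539267
yaw 108.63 xaxis [-1.7e-03 -7.0e-04 -1.0e+00] yz -0.0001
```

View pics/l1.png

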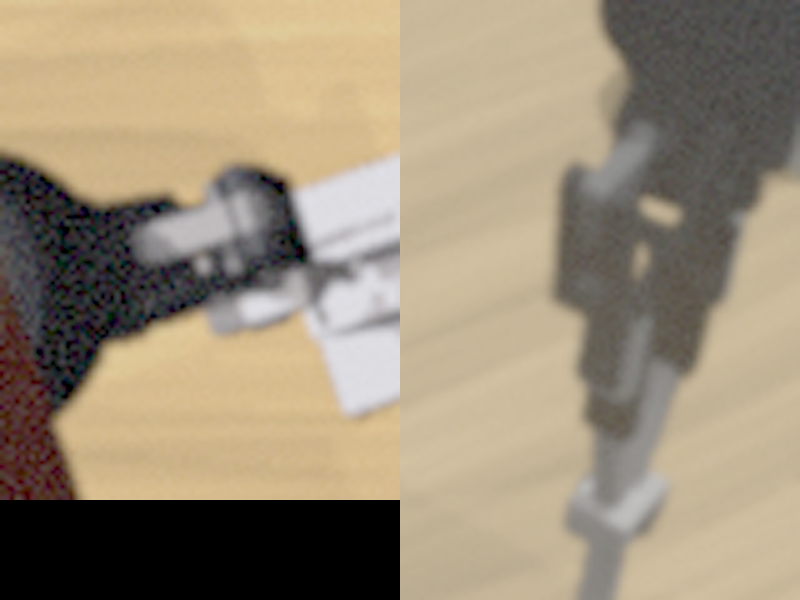

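```bash
python3 - <<'E'
from h import *
import pickle
F=pickle.load(open("l1.pkl","rb"))
out=[]
for n,(x0,y0,w,h,k) in {"top":(130,240,80,100,5),"scene":(390,90,80,100,5)}.items():
    c=crop(F[n]["img"],x0,y0,w,h,k).astype(float)/255
    out.append((255*np.clip(c*1.4,0,1)**.5).astype(np.uint8))
cv2.imwrite("pics/l2.png",np.hstack(out))
E
```

```text
(no output)
```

View pics/l2.png

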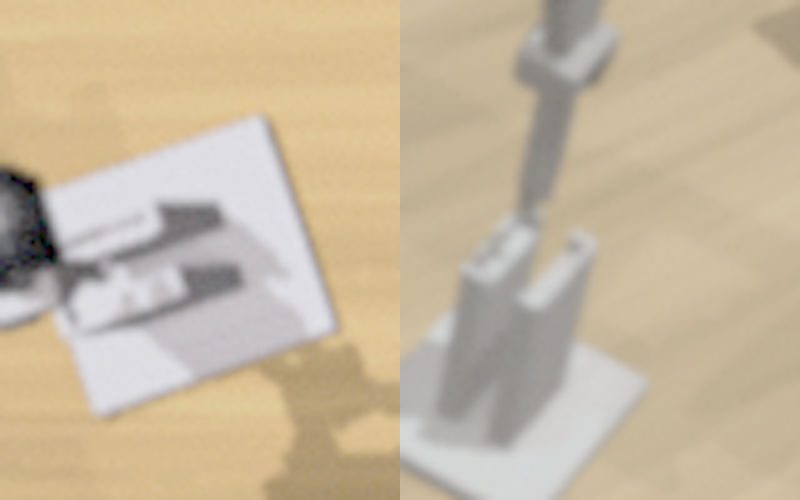

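```bash
python3 - <<'E'
from h import *
import pickle
F=pickle.load(open("l1.pkl","rb"));s=F["scene"]
for z in (.11,.115,.12,.125,.2,.21): print(z,proj(s,[[.4629,.2586,z]]))
E
```

```text
0.11 [[416.32791363 136.33156407]]
0.115 [[416.70299163 134.5504561 ]]
0.12 [[417.08047678 132.75681953]]
0.125 [[417.4603881  130.95053828]]
0.2 [[423.46342887 102.25657576]]
0.21 [[424.30897889  98.19117869]]
```

```bash
python3 where.py .5389 -.2347 .25 77
```

```text
4.5 [0.4626 0.2585 0.2399] v 0.004 F [ 0.7 -0.2 -2.6] w 0.6628787061194987
yaw 108.63 xaxis [-0.0032 -0.0013 -1.    ] yz -0.0002
shift [ -0.39  -19.67   -3.409] turn [ 6.325 -0.038  0.013]
```

drive_tool(series=[{"x": -0.3, "y": -0.6, "z": -0.1, "ax": 0, "ay": 0, "az": 0}, {"x": -0.4, "y": -1.8, "z": -0.3, "ax": 0, "ay": 0, "az": 0}, {"x": -0.4, "y": -3.3, "z": -0.6, "ax": 0, "ay": 0, "az": 0}, {"x": -0.4, "y": -4.8, "z": -0.8, "ax": 0, "ay": 0, "az": 0}, {"x": -0.4, "y": -6.3, "z": -1.1, "ax": 0, "ay": 0, "az": 0}])

```text
time: 4.92
tool_pos: [0.4871, 0.0995, 0.2504]
tool_rot: [0.697, -0.115, 0.698, 0.115]
contact_force: [0.9, -0.4, -2.4]
gripper_width: 0.66
```

drive_tool(series=[{"x": 0, "y": -1.5, "z": -0.2, "ax": 0, "ay": 0, "az": 0}, {"x": 0, "y": -3.0, "z": -0.5, "ax": 0, "ay": 0, "az": 0}, {"x": 0, "y": -4.5, "z": -0.8, "ax": 0, "ay": 0, "az": 0}, {"x": 0, "y": -6.0, "z": -1.0, "ax": 0, "ay": 0, "az": 0}, {"x": 0, "y": -7.5, "z": -1.3, "ax": 0, "ay": 0, "az": 0}])

```text
time: 5.33
tool_pos: [0.5162, -0.0889, 0.2504]
tool_rot: [0.697, -0.114, 0.698, 0.115]
contact_force: [0.1, 0.2, -1.5]
gripper_width: 0.661
```

```bash
python3 where.py .5389 -.2347 .25 77
```

```text
5.3333 [ 0.5162 -0.0889  0.2504] v 0.819 F [ 0.1  0.2 -1.5] w 0.6606040651475463
yaw 108.62 xaxis [-2.e-03  8.e-04 -1.e+00] yz 0.0014
shift [ 0.008 -5.817 -1.002] turn [ 6.325 -0.023 -0.011]
```

drive_tool(series=[{"x": 0, "y": -1.4, "z": -0.2, "ax": 1, "ay": 0, "az": 0}, {"x": 0, "y": -2.7, "z": -0.4, "ax": 2.2, "ay": 0, "az": 0}, {"x": 0, "y": -3.8, "z": -0.6, "ax": 3.4, "ay": 0, "az": 0}, {"x": 0, "y": -4.7, "z": -0.8, "ax": 4.6, "ay": 0, "az": 0}, {"x": 0, "y": -5.3, "z": -0.9, "ax": 5.8, "ay": 0, "az": 0}])

```text
time: 5.75
tool_pos: [0.537, -0.2221, 0.2499]
tool_rot: [0.703, 0.067, 0.705, -0.066]
contact_force: [-0.6, 0.2, -1.8]
gripper_width: 0.663
```

drive_tool(series=[{"x": 0, "y": 0, "z": 0, "ax": 0.5, "ay": 0, "az": 0}, {"x": 0, "y": 0, "z": 0, "ax": 0.5, "ay": 0, "az": 0}, {"x": 0, "y": 0, "z": 0, "ax": 0.5, "ay": 0, "az": 0}, {"x": 0, "y": 0, "z": 0, "ax": 0.5, "ay": 0, "az": 0}])

```text
time: 6.08
tool_pos: [0.5375, -0.2194, 0.2511]
tool_rot: [0.702, 0.079, 0.703, -0.078]
contact_force: [1.0, 0.6, -2.4]
gripper_width: 0.666
```

```bash
python3 where.py .5389 -.2347 .25 77;python3 - <<'E'
from see import *
see("n1",{"top":(370,200,80,100,5),"scene":(160,200,80,110,5)})
E
```

```text
6.0833 [ 0.5375 -0.2194  0.2511] v 0.009 F [ 1.   0.6 -2.4] w 0.665952707426273
yaw 77.22 xaxis [-1.3e-03  8.0e-04 -1.0e+00] yz 0.0005
shift [ 0.043 -0.585  0.191] turn [ 0.044 -0.016 -0.006]
```

View pics/n1.png

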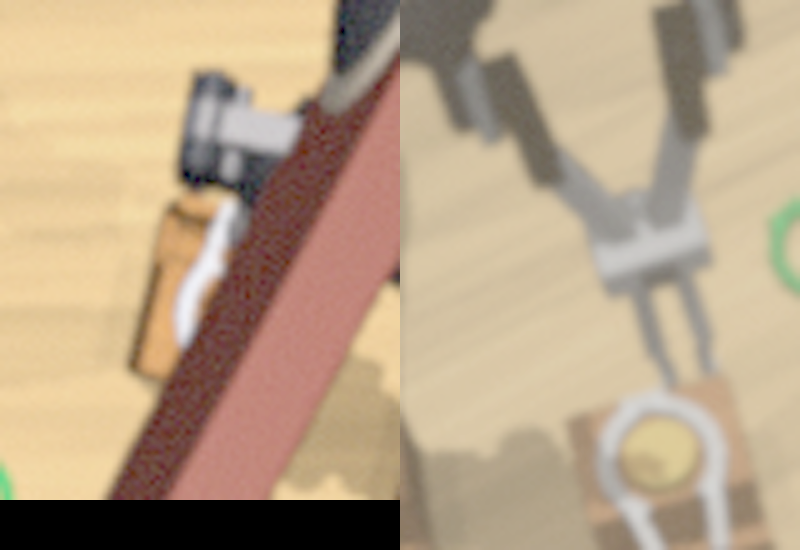

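```bash
python3 - <<'E'
from h import *
import pickle
F=pickle.load(open("n1.pkl","rb"))
c=crop(F["scene"]["img"],195,235,45,45,12).astype(float)/255
cv2.imwrite("pics/n2.png",(255*np.clip(c*1.6,0,1)**.7).astype(np.uint8))
s=F["scene"]
for z in(.12,.125,.13,.135,.2): print(z,proj(s,[[.5375,-.2194,z]]))
E
```

```text
0.12 [[217.49204147 278.77463431]]
0.125 [[217.0592569  277.24542176]]
0.13 [[216.62269883 275.70208185]]
0.135 [[216.18232062 274.14442774]]
0.2 [[210.08719729 252.50137721]]
```

View pics/n2.png

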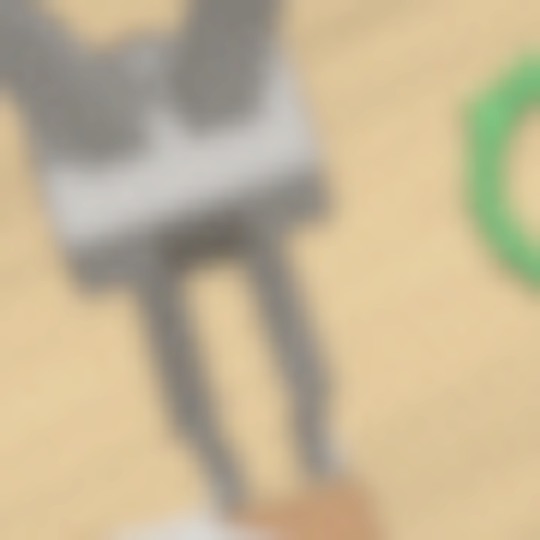

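drive_tool(series=[{"x": 0.3, "y": -0.4, "z": 0.1, "ax": 0, "ay": 0, "az": 0}, {"x": 1.0, "y": -0.7, "z": 0.19, "ax": 0, "ay": 0, "az": 0}, {"x": 1.8, "y": -0.7, "z": 0.19, "ax": 0, "ay": 0, "az": 0}, {"x": 2.5, "y": -0.7, "z": 0.19, "ax": 0, "ay": 0, "az": 0}, {"x": 2.7, "y": -0.7, "z": 0.19, "ax": 0, "ay": 0, "az": 0}])

```text
time: 6.6
tool_pos: [0.5366, -0.2375, 0.1801]
tool_rot: [0.701, 0.08, 0.705, -0.078]
contact_force: [-0.9, 0.0, -2.6]
gripper_width: 0.66
```

drive_tool(series=[{"x": 0, "y": 0, "z": 0, "ax": 0, "ay": 0, "az": 0}, {"x": 0, "y": 0, "z": 0, "ax": 0, "ay": 0, "az": 0}, {"x": 0, "y": 0, "z": 0, "ax": 0, "ay": 0, "az": 0}, {"x": 0, "y": 0, "z": 0, "ax": 0, "ay": 0, "az": 0}], hand=0.685)

```text
time: 6.93
tool_pos: [0.5394, -0.2386, 0.1864]
tool_rot: [0.704, 0.079, 0.702, -0.08]
contact_force: [-0.1, 0.1, -1.2]
gripper_width: 0.685
```

```bash
python3 where.py .5389 -.2347 .179 77;python3 - <<'E'
from see import *
F=see("n3",{"scene":(180,230,66,75,8)},g=.7,gain=1.6)
E
```

```text
6.9333 [ 0.5394 -0.2386  0.1864] v 0.003 F [-0.1  0.1 -1.2] w 0.6854843020491554
yaw 77.14 xaxis [ 0.0026 -0.0016 -1.    ] yz -0.001
shift [ 0.295  0.147 -0.056] turn [0.028 0.033 0.012]
```

View pics/n3.png

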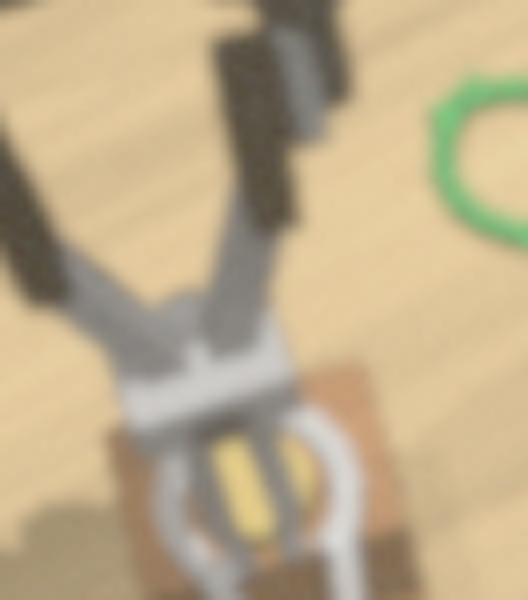

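```bash
python3 - <<'E'
from h import *
import pickle
F=pickle.load(open("n3.pkl","rb"))
c=crop(F["scene"]["img"],190,275,50,50,12).astype(float)/255
cv2.imwrite("pics/n4.png",(255*np.clip(c*1.6,0,1)**.6).astype(np.uint8))
s=F["scene"]
def pr(P): return ((proj(s,P)-[190,275])*12+5.5).round(0).tolist()
print("gap est",pr([[.5389,-.2347,.049],[.5389,-.2347,.045]]),"tcp axis",pr([[.5394,-.2386,z] for z in(.06,.065,.07,.075)]))
E
```

```text
gap est [[316.0, 354.0], [320.0, 366.0]] tcp axis [[282.0, 334.0], [277.0, 318.0], [272.0, 302.0], [267.0, 285.0]]
```

View pics/n4.png

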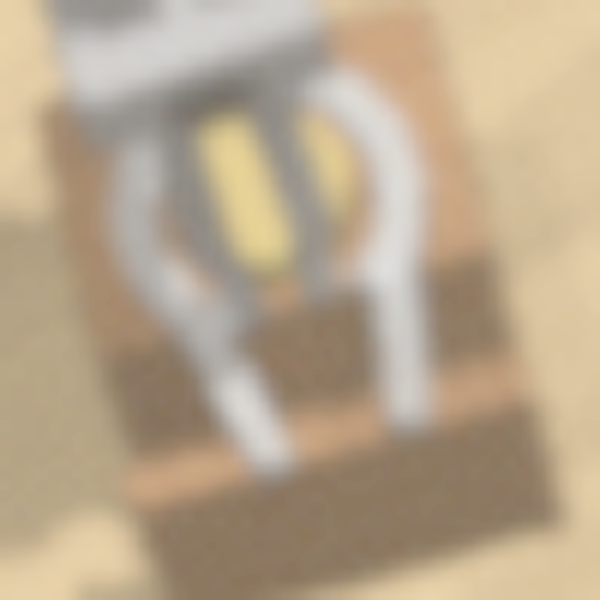

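drive_tool(series=[{"x": 0, "y": 0.15, "z": -0.05, "ax": 0, "ay": 0, "az": 0}, {"x": 0.2, "y": 0.15, "z": -0.05, "ax": 0, "ay": 0, "az": 0}, {"x": 0.4, "y": 0.15, "z": -0.05, "ax": 0, "ay": 0, "az": 0}, {"x": 0.4, "y": 0.15, "z": -0.05, "ax": 0, "ay": 0, "az": 0}, {"x": 0.4, "y": 0.15, "z": -0.05, "ax": 0, "ay": 0, "az": 0}])

```text
time: 7.4
tool_pos: [0.5377, -0.2338, 0.1735]
tool_rot: [0.702, 0.079, 0.703, -0.079]
contact_force: [0.7, 0.2, -1.2]
gripper_width: 0.686
```

drive_tool(series=[{"x": 0, "y": 0, "z": 0, "ax": 0, "ay": 0, "az": 0}, {"x": 0, "y": 0, "z": 0, "ax": 0, "ay": 0, "az": 0}, {"x": 0, "y": 0, "z": 0, "ax": 0, "ay": 0, "az": 0}])

```text
time: 7.65
tool_pos: [0.5383, -0.2343, 0.1747]
tool_rot: [0.703, 0.079, 0.703, -0.079]
contact_force: [-1.3, 0.7, -1.6]
gripper_width: 0.685
```

```bash
python3 where.py .5389 -.2347 .179 77;python3 - <<'E'
from see import *
F=see("n5",{"scene":(190,275,50,50,12)},g=.6,gain=1.6)
s=F["scene"]
def pr(P): return ((proj(s,P)-[190,275])*12+5.5).round(0).tolist()
print(pr([[.5389,-.2347,z] for z in(.045,.05,.055,.06)]))
E
```

```text
7.65 [ 0.5383 -0.2343  0.1747] v 0.003 F [-1.3  0.7 -1.6] w 0.6848082184088442
yaw 77.13 xaxis [ 3.e-04 -2.e-04 -1.e+00] yz -0.0001
shift [-0.172 -0.012  0.028] turn [0.026 0.004 0.001]
[[320.0, 366.0], [315.0, 350.0], [310.0, 334.0], [305.0, 318.0]]
```

View pics/n5.png

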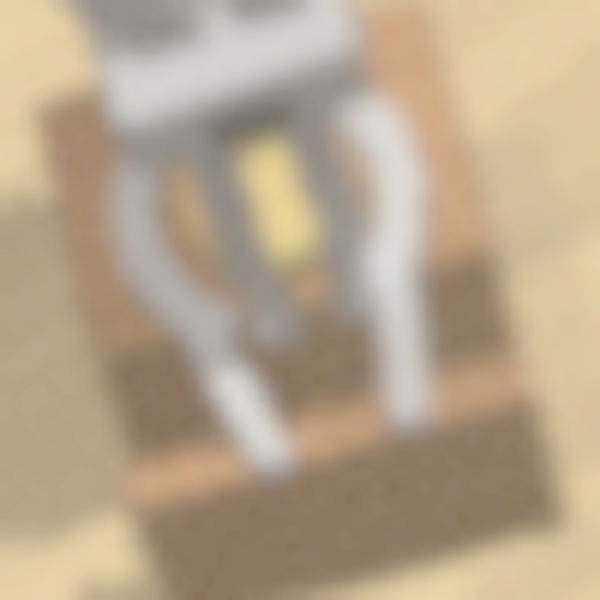

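drive_tool(series=[{"x": 0, "y": -0.05, "z": 0.05, "ax": 0, "ay": 0, "az": 0}, {"x": 0.1, "y": -0.05, "z": 0.05, "ax": 0, "ay": 0, "az": 0}, {"x": 0.25, "y": -0.05, "z": 0.05, "ax": 0, "ay": 0, "az": 0}, {"x": 0.35, "y": -0.05, "z": 0.05, "ax": 0, "ay": 0, "az": 0}, {"x": 0.35, "y": -0.05, "z": 0.05, "ax": 0, "ay": 0, "az": 0}])

```text
time: 8.12
tool_pos: [0.5386, -0.2353, 0.1645]
tool_rot: [0.702, 0.08, 0.703, -0.079]
contact_force: [-0.5, 0.1, -1.9]
gripper_width: 0.686
```

```bash
python3 where.py .5389 -.2347 .155 77;python3 - <<'E'
from see import *
F=see("n6",{"scene":(190,275,50,50,12)},g=.6,gain=1.6)
E
```

```text
8.1167 [ 0.5386 -0.2353  0.1645] v 0.01 F [-0.5  0.1 -1.9] w 0.6855851480897971
yaw 77.13 xaxis [-1.6e-03  9.0e-04 -1.0e+00] yz 0.0006
shift [0.382 0.027 0.009] turn [ 0.026 -0.02  -0.006]
```

View pics/n6.png

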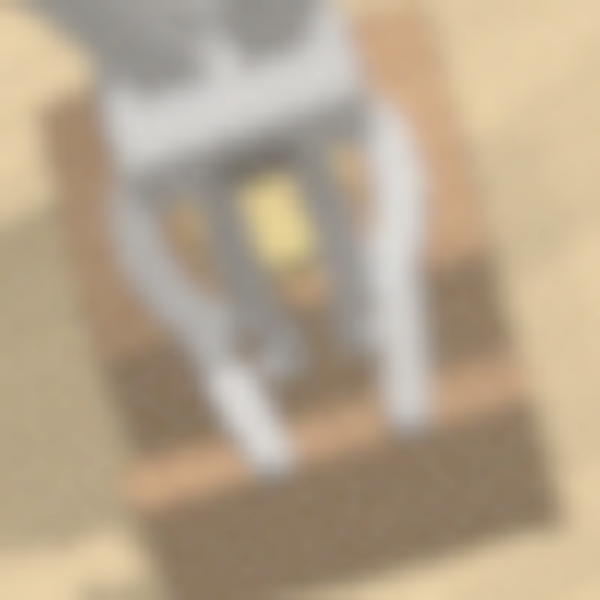

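drive_tool(series=[{"x": 0, "y": -0.03, "z": 0.06, "ax": 0, "ay": 0, "az": 0}, {"x": 0.15, "y": -0.03, "z": 0.06, "ax": 0, "ay": 0, "az": 0}, {"x": 0.3, "y": -0.03, "z": 0.06, "ax": 0, "ay": 0, "az": 0}, {"x": 0.45, "y": -0.03, "z": 0.06, "ax": 0, "ay": 0, "az": 0}, {"x": 0.45, "y": -0.03, "z": 0.06, "ax": 0, "ay": 0, "az": 0}])

```text
time: 8.58
tool_pos: [0.5397, -0.2363, 0.1531]
tool_rot: [0.702, 0.08, 0.703, -0.079]
contact_force: [-0.5, 0.1, -2.3]
gripper_width: 0.682
```

drive_tool(series=[{"x": 0, "y": 0, "z": 0, "ax": 0, "ay": 0, "az": 0}, {"x": 0, "y": 0, "z": 0, "ax": 0, "ay": 0, "az": 0}])

```text
time: 8.75
tool_pos: [0.5404, -0.2367, 0.1545]
tool_rot: [0.703, 0.079, 0.703, -0.079]
contact_force: [0.7, -0.4, -1.3]
gripper_width: 0.684
```

```bash
python3 where.py .5389 -.2347 .155 77;python3 - <<'E'
from see import *
F=see("n7",{"scene":(190,275,50,50,12)},g=.6,gain=1.6)
E
```

```text
8.75 [ 0.5404 -0.2367  0.1545] v 0.006 F [ 0.7 -0.4 -1.3] w 0.6843653701278317
yaw 77.13 xaxis [-1.e-04  0.e+00 -1.e+00] yz -0.0
shift [-0.022  0.065 -0.076] turn [ 0.026 -0.001  0.   ]
```

View pics/n7.png

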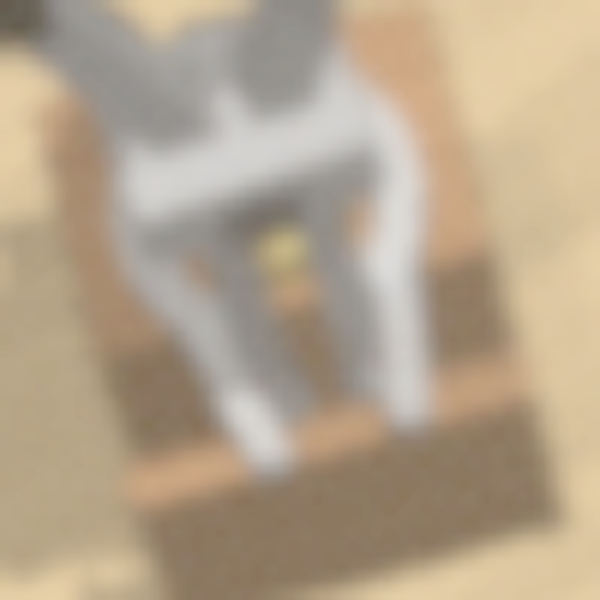

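drive_tool(series=[{"x": 0.1, "y": 0, "z": 0, "ax": 0, "ay": 0, "az": 0}, {"x": 0.1, "y": 0, "z": 0, "ax": 0, "ay": 0, "az": 0}, {"x": 0.1, "y": 0, "z": 0, "ax": 0, "ay": 0, "az": 0}, {"x": 0.1, "y": 0, "z": 0, "ax": 0, "ay": 0, "az": 0}], hand=0.55)

```text
time: 9.13
tool_pos: [0.5407, -0.2369, 0.1526]
tool_rot: [0.703, 0.079, 0.702, -0.079]
contact_force: [-0.7, 0.7, 1.6]
gripper_width: 0.551
```

drive_tool(series=[{"x": 0, "y": 0, "z": 0, "ax": 0, "ay": 0, "az": 0}, {"x": 0, "y": 0, "z": 0, "ax": 0, "ay": 0, "az": 0}], hand=0.48)

```text
time: 9.3
tool_pos: [0.5405, -0.237, 0.1523]
tool_rot: [0.703, 0.079, 0.702, -0.08]
contact_force: [-0.2, 0.2, 1.4]
gripper_width: 0.482
```

```bash
python3 where.py .5389 -.2347 .155 77;python3 - <<'E'
from see import *
F=see("n8",{"scene":(180,250,66,75,8)},g=.6,gain=1.6)
E
```

```text
9.3 [ 0.5405 -0.237   0.1523] v 0.001 F [-0.2  0.2  1.4] w 0.4822277776591323
yaw 77.13 xaxis [ 4.e-04 -7.e-04 -1.e+00] yz -0.0006
shift [-0.106  0.075 -0.084] turn [0.025 0.007 0.007]
```

View pics/n8.png

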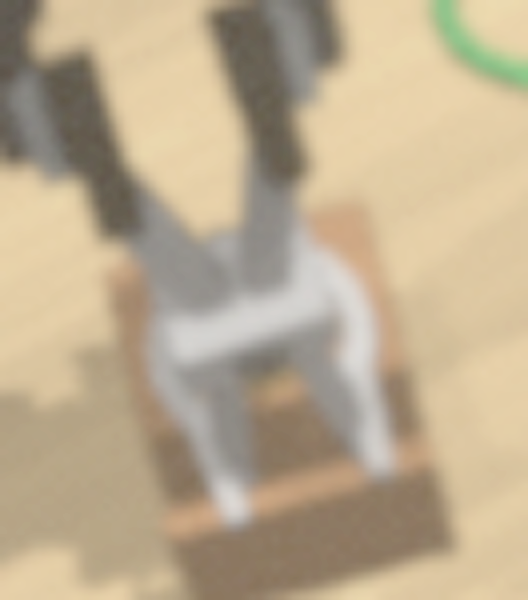

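drive_tool(series=[{"x": 0, "y": 0, "z": 0, "ax": 0, "ay": 0, "az": 0}, {"x": 0, "y": 0, "z": 0, "ax": 0, "ay": 0, "az": 0}, {"x": 0, "y": 0, "z": 0, "ax": 0, "ay": 0, "az": 0}], hand=0.4)

```text
time: 9.6
tool_pos: [0.5403, -0.2367, 0.1519]
tool_rot: [0.703, 0.079, 0.703, -0.079]
contact_force: [0.4, 0.1, 1.0]
gripper_width: 0.401
```

```bash
python3 where.py .5389 -.2347 .155 77;python3 - <<'E'
from see import *
F=see("n9",{"scene":(180,250,66,75,8)},g=.6,gain=1.6)
E
```

```text
9.6 [ 0.5403 -0.2367  0.1519] v 0.001 F [0.4 0.1 1. ] w 0.401238971434111
yaw 77.13 xaxis [-1.e-04  1.e-04 -1.e+00] yz 0.0001
shift [-0.125  0.063 -0.074] turn [ 0.026 -0.002 -0.001]
```

View pics/n9.png

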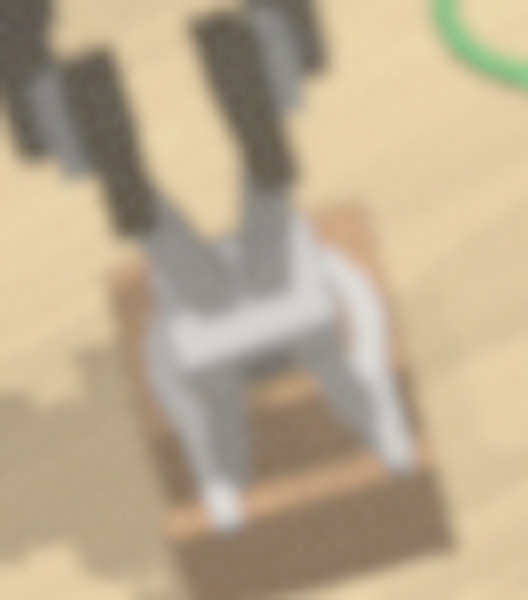

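drive_tool(series=[{"x": 0, "y": 0, "z": 0, "ax": 0, "ay": 0, "az": 0}, {"x": 0, "y": 0, "z": 0, "ax": 0, "ay": 0, "az": 0}, {"x": 0, "y": 0, "z": 0, "ax": 0, "ay": 0, "az": 0}, {"x": 0, "y": 0, "z": 0, "ax": 0, "ay": 0, "az": 0}], hand=0.28)

```text
time: 9.98
tool_pos: [0.5402, -0.2368, 0.1518]
tool_rot: [0.703, 0.079, 0.703, -0.079]
contact_force: [-0.1, -0.3, -0.2]
gripper_width: 0.307
```

```bash
python3 where.py .5389 -.2347 .155 77;python3 - <<'E'
from see import *
F=see("n10",{"scene":(180,250,66,75,8)},g=.6,gain=1.6)
E
```

```text
9.9833 [ 0.5402 -0.2368  0.1518] v 0.002 F [-0.1 -0.3 -0.2] w 0.3067869214077381
yaw 77.13 xaxis [-4.e-04 -1.e-04 -1.e+00] yz -0.0002
shift [-0.128  0.069 -0.071] turn [ 0.025 -0.004  0.002]
```

View pics/n10.png

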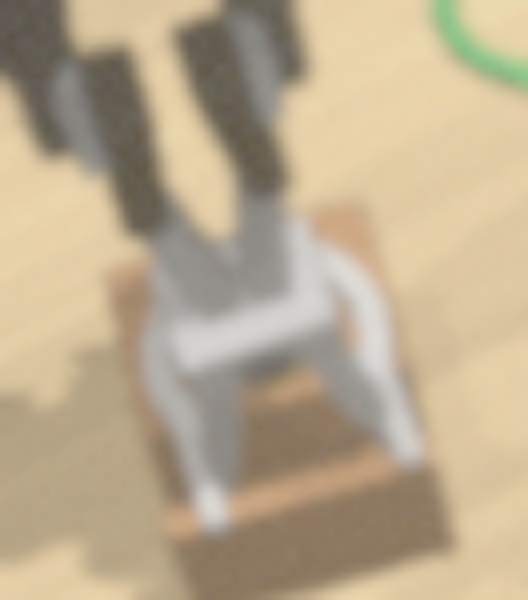

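drive_tool(series=[{"x": 0, "y": 0, "z": 0, "ax": 0, "ay": 0, "az": 0}, {"x": 0, "y": 0, "z": 0, "ax": 0, "ay": 0, "az": 0}, {"x": 0, "y": 0, "z": 0, "ax": 0, "ay": 0, "az": 0}], hand=0.2)

```text
time: 10.28
tool_pos: [0.5403, -0.2367, 0.1518]
tool_rot: [0.703, 0.079, 0.703, -0.079]
contact_force: [0.0, -0.2, 0.1]
gripper_width: 0.316
```

```bash
python3 where.py .5389 -.2347 .155 77;python3 - <<'E'
from see import *
F=see("n11",{"scene":(190,275,50,50,12)},g=.6,gain=1.6)
E
```

```text
10.2833 [ 0.5403 -0.2367  0.1518] v 0.002 F [ 0.  -0.2  0.1] w 0.31589404771994406
yaw 77.13 xaxis [-3.e-04  0.e+00 -1.e+00] yz -0.0001
shift [-0.128  0.067 -0.071] turn [ 0.026 -0.003  0.001]
```

View pics/n11.png

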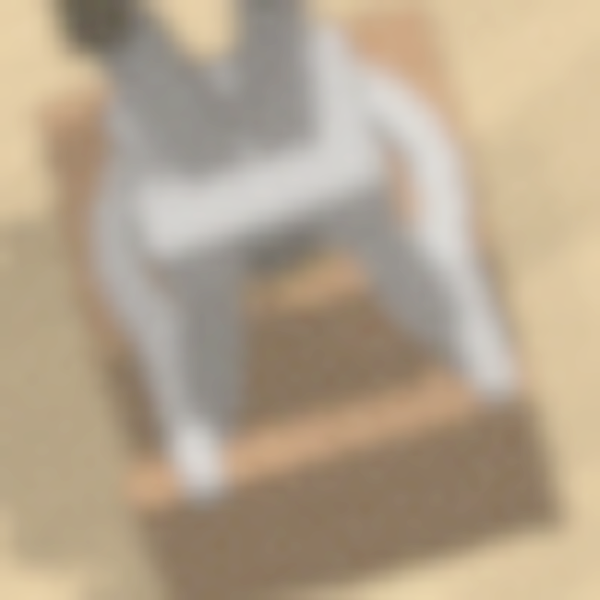

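drive_tool(series=[{"x": -0.15, "y": 0, "z": 0, "ax": 0, "ay": 0, "az": 0}, {"x": -0.35, "y": 0, "z": 0, "ax": 0, "ay": 0, "az": 0}, {"x": -0.55, "y": 0, "z": 0, "ax": 0, "ay": 0, "az": 0}, {"x": -0.75, "y": 0, "z": 0, "ax": 0, "ay": 0, "az": 0}, {"x": -1.0, "y": 0, "z": 0, "ax": 0, "ay": 0, "az": 0}])

```text
time: 10.75
tool_pos: [0.5403, -0.2366, 0.1774]
tool_rot: [0.703, 0.079, 0.703, -0.079]
contact_force: [0.8, 0.4, -2.0]
gripper_width: 0.311
```

drive_tool(series=[{"x": -0.25, "y": 0, "z": 0, "ax": 0, "ay": 0, "az": 0}, {"x": -0.55, "y": 0, "z": 0, "ax": 0, "ay": 0, "az": 0}, {"x": -0.8, "y": 0, "z": 0, "ax": 0, "ay": 0, "az": 0}, {"x": -1.0, "y": 0, "z": 0, "ax": 0, "ay": 0, "az": 0}, {"x": -1.0, "y": 0, "z": 0, "ax": 0, "ay": 0, "az": 0}])

```text
time: 11.17
tool_pos: [0.5412, -0.2371, 0.204]
tool_rot: [0.704, 0.079, 0.702, -0.08]
contact_force: [0.1, -0.2, -2.3]
gripper_width: 0.313
```

```bash
python3 where.py;python3 - <<'E'
from see import *
F=see("n12",{"scene":(170,220,70,90,7),"top":(380,225,66,66,4)},g=.6,gain=1.6)
E
```

```text
11.1667 [ 0.5412 -0.2371  0.204 ] v 0.019 F [ 0.1 -0.2 -2.3] w 0.3129828526035445
yaw 77.13 xaxis [ 0.0025 -0.0015 -1.    ] yz -0.0009
```

View pics/n12.png

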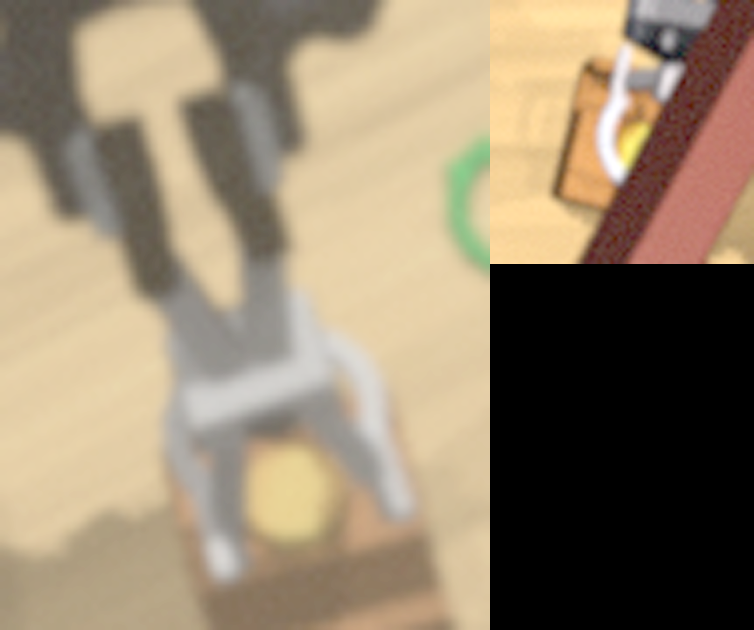

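drive_tool(series=[{"x": -0.4, "y": 0, "z": 0, "ax": 0, "ay": 0, "az": 0}, {"x": -1.0, "y": 0, "z": 0, "ax": 0, "ay": 0, "az": 0}, {"x": -1.7, "y": 0, "z": 0, "ax": 0, "ay": 0, "az": 0}, {"x": -2.3, "y": 0, "z": 0, "ax": 0, "ay": 0, "az": 0}, {"x": -2.6, "y": 0, "z": 0, "ax": 0, "ay": 0, "az": 0}])

```text
time: 11.68
tool_pos: [0.5412, -0.2372, 0.2701]
tool_rot: [0.704, 0.079, 0.701, -0.08]
contact_force: [0.2, -0.4, -1.8]
gripper_width: 0.312
```

```bash
python3 where.py .6439 -.0229 .27 77
```

```text
11.6833 [ 0.5412 -0.2372  0.2701] v 0.129 F [ 0.2 -0.4 -1.8] w 0.31155925187013755
yaw 77.13 xaxis [ 0.0031 -0.0018 -1.    ] yz -0.0011
shift [0.    9.271 2.097] turn [0.026 0.039 0.012]
```

drive_tool(series=[{"x": 0, "y": 0.5, "z": 0.1, "ax": 0, "ay": 0, "az": 0}, {"x": 0, "y": 1.4, "z": 0.3, "ax": 0, "ay": 0, "az": 0}, {"x": 0, "y": 2.4, "z": 0.5, "ax": 0, "ay": 0, "az": 0}, {"x": 0, "y": 3.5, "z": 0.8, "ax": 0, "ay": 0, "az": 0}, {"x": 0, "y": 4.6, "z": 1.0, "ax": 0, "ay": 0, "az": 0}])

```text
time: 12.1
tool_pos: [0.5906, -0.1283, 0.2658]
tool_rot: [0.702, 0.08, 0.703, -0.079]
contact_force: [-0.5, -0.4, -2.0]
gripper_width: 0.315
```

drive_tool(series=[{"x": 0, "y": 1.1, "z": 0.25, "ax": 0, "ay": 0, "az": 0}, {"x": 0, "y": 2.2, "z": 0.5, "ax": 0, "ay": 0, "az": 0}, {"x": 0, "y": 3.2, "z": 0.8, "ax": 0, "ay": 0, "az": 0}, {"x": 0, "y": 4.0, "z": 1.0, "ax": 0, "ay": 0, "az": 0}, {"x": 0, "y": 4.5, "z": 1.1, "ax": 0, "ay": 0, "az": 0}])

```text
time: 12.52
tool_pos: [0.6425, -0.0236, 0.2656]
tool_rot: [0.702, 0.079, 0.703, -0.078]
contact_force: [-0.7, -0.2, -3.0]
gripper_width: 0.315
```

drive_tool(series=[{"x": 0, "y": 0, "z": 0, "ax": 0, "ay": 0, "az": 0}, {"x": 0, "y": 0, "z": 0, "ax": 0, "ay": 0, "az": 0}, {"x": 0, "y": 0, "z": 0, "ax": 0, "ay": 0, "az": 0}])

```text
time: 12.77
tool_pos: [0.6418, -0.0272, 0.2666]
tool_rot: [0.702, 0.079, 0.703, -0.08]
contact_force: [-0.4, -0.3, -2.0]
gripper_width: 0.314
```

```bash
python3 where.py .6439 -.0229 .27 77;python3 - <<'E'
from see import *
F=see("a1",{"scene":(300,180,100,110,5),"top":(260,165,90,90,3)},g=.6,gain=1.5)
E
```

```text
12.7667 [ 0.6418 -0.0272  0.2666] v 0.012 F [-0.4 -0.3 -2. ] w 0.3141909824620005
yaw 77.1 xaxis [-1.e-03 -5.e-04 -1.e+00] yz -0.0007
shift [-0.138  0.184  0.044] turn [ 0.02  -0.01   0.008]
```

View pics/a1.png

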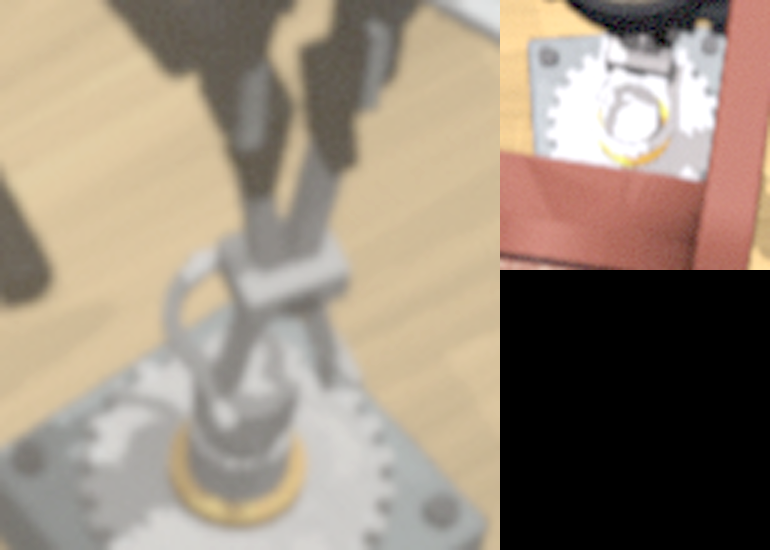

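```bash
python3 - <<'E'
from h import *
import pickle
F=pickle.load(open("a1.pkl","rb"))
c=crop(F["top"]["img"],285,175,44,44,13).astype(float)/255
cv2.imwrite("pics/a2.png",(255*np.clip(c*1.0,0,1)**1.0).astype(np.uint8))
E
```

```text
(no output)
```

View pics/a2.png

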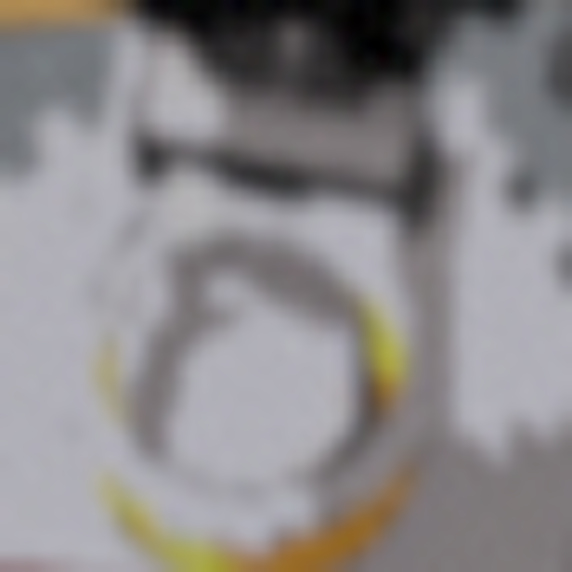

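```bash
cat > ov.py <<'E'
from h import *
import pickle,sys
def ov(name,x0,y0,w,k,out,circ=[]):
    F=pickle.load(open(name+".pkl","rb"));f=F["top"]
    g=crop(f["img"],x0,y0,w,w,k).astype(np.float32)
    lab=cv2.cvtColor(g.clip(0,255).astype(np.uint8),cv2.COLOR_BGR2LAB)
    lab[...,0]=cv2.createCLAHE(4,(4,4)).apply(lab[...,0]); g=cv2.cvtColor(lab,cv2.COLOR_LAB2BGR)
    h=g.copy()
    for cx,cy,z,r,col in circ:
        a=np.linspace(0,2*np.pi,73);q=((proj(f,np.c_[cx+r*np.cos(a),cy+r*np.sin(a),0*a+z])-[x0,y0])*k+k/2-.5)
        cv2.polylines(h,[q.round().astype(np.int32).reshape(-1,1,2)],True,col,1)
    cv2.imwrite(f"pics/{out}.png",np.hstack([g,h]) if circ else g)
E
python3 - <<'E'
from ov import *
ov("a1",275,165,66,6,"a3",[(.6185,-.0170,.128,.018,(0,0,255)),(.6418-.0263*.975,-.0272+.0263*.2235,.163,.0205,(0,255,0))])
E
```

```text
(no output)
```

View pics/a3.png

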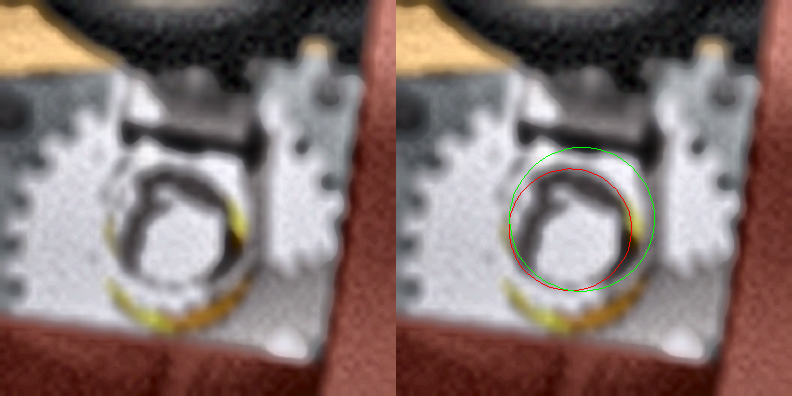

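```bash
python3 - <<'E'
from h import *
import pickle
a=pickle.load(open("a1.pkl","rb"))["top"]["img"];b=pickle.load(open("F0.pkl","rb"))["top"]["img"]
x0,y0,w,k=275,165,66,6
A=crop(a,x0,y0,w,w,k);B=crop(b,x0,y0,w,w,k)
f=lambda g:(255*np.clip((g.astype(float)/255-.2)*2,0,1)).astype(np.uint8)
cv2.imwrite("pics/a4.png",np.hstack([f(A),f(B)]))
E
```

```text
(no output)
```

View pics/a4.png

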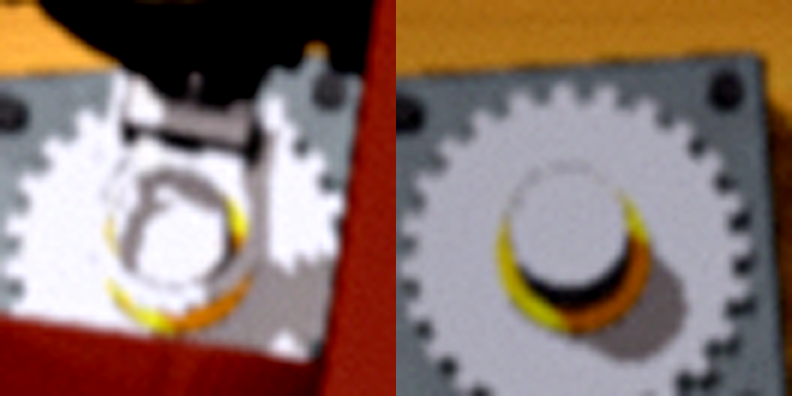

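```bash
python3 - <<'E'
from h import *
import pickle
s=pickle.load(open("n11.pkl","rb"))["scene"]
def c(p): return [190+(p[0]+.5)/12-.5,275+(p[1]+.5)/12-.5]
for nm,l,r in (("relaxed",(275,470),(408,428)),("spread",(205,495),(497,398))):
    P=onz(s,[c(l),c(r)],.049); m=P.mean(0); d=P[1]-P[0]; print(nm,P.round(4),m.round(4),np.linalg.norm(d),np.degrees(np.arctan2(d[1],d[0])))
E
python3 - <<'E'
from h import *
import pickle
s=pickle.load(open("a1.pkl","rb"))["scene"]["img"]
c=crop(s,325,215,50,50,12).astype(float)/255
cv2.imwrite("pics/a5.png",(255*np.clip(c*1.8-.1,0,1)**.8).astype(np.uint8))
E
```

```text
relaxed [[ 0.552  -0.2484  0.049 ]
 [ 0.5566 -0.2293  0.049 ]] [ 0.5543 -0.2389  0.049 ] 0.01963116193910883 76.61514337543446
spread [[ 0.5501 -0.2586  0.049 ]
 [ 0.5594 -0.2163  0.049 ]] [ 0.5547 -0.2375  0.049 ] 0.04331946017438555 77.58098903583765
```

View pics/a5.png

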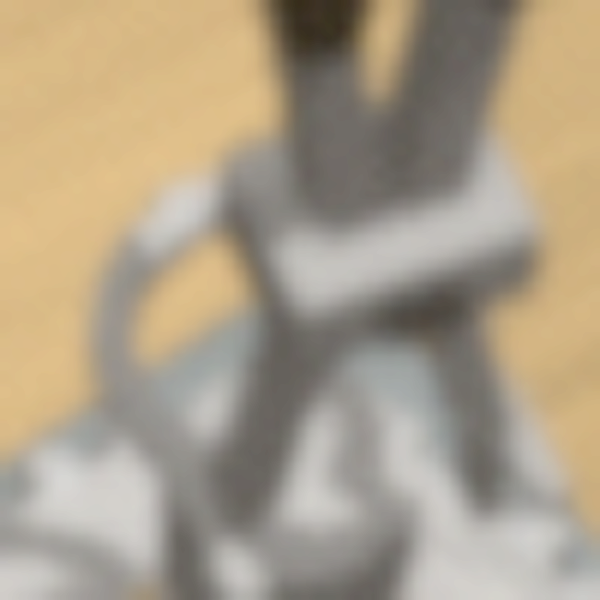

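```bash
python3 - <<'E'
from ov import *
cs=[(.6185,-.0170,.128,.018,(0,0,255)),(.6185,-.0170,.07,.024,(255,0,255))]
for r in(.0205,.0265): cs.append((.6154,-.0183,.1638,r,(0,200,0)))
ov("a1",285,175,50,8,"a6",cs)
E
```

```text
(no output)
```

View pics/a6.png

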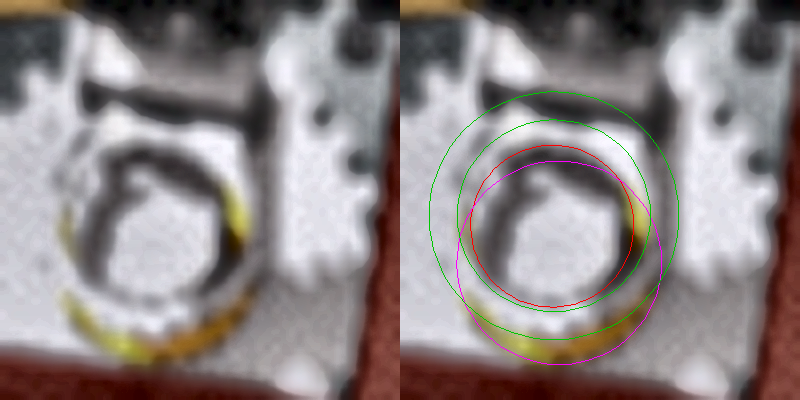

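drive_tool(series=[{"x": 0, "y": 0.08, "z": 0.11, "ax": 0, "ay": 0, "az": 0}, {"x": 0.2, "y": 0.08, "z": 0.11, "ax": 0, "ay": 0, "az": 0}, {"x": 0.5, "y": 0.08, "z": 0.11, "ax": 0, "ay": 0, "az": 0}, {"x": 0.8, "y": 0.08, "z": 0.11, "ax": 0, "ay": 0, "az": 0}, {"x": 0.8, "y": 0.08, "z": 0.11, "ax": 0, "ay": 0, "az": 0}])

```text
time: 13.28
tool_pos: [0.644, -0.0253, 0.2437]
tool_rot: [0.701, 0.079, 0.704, -0.079]
contact_force: [-0.3, 0.2, -2.8]
gripper_width: 0.312
```

drive_tool(series=[{"x": 0, "y": 0, "z": 0, "ax": 0, "ay": 0, "az": 0}, {"x": 0, "y": 0, "z": 0, "ax": 0, "ay": 0, "az": 0}, {"x": 0, "y": 0, "z": 0, "ax": 0, "ay": 0, "az": 0}])

```text
time: 13.53
tool_pos: [0.6456, -0.0253, 0.2474]
tool_rot: [0.703, 0.079, 0.702, -0.079]
contact_force: [0.3, 0.7, -1.9]
gripper_width: 0.312
```

```bash
python3 where.py;cat > rg.py <<'E'
from see import *
from ov import *
from plant import sensors
import sys
nm=sys.argv[1]
F=see(nm,{"scene":(300,180,100,110,5),"top":(260,165,90,90,3)})
st=sensors.state();p=st["tool_pos"];zc=p[2]-.1048
cx,cy=p[0]-.0264,p[1]+.0089
print("ring est",cx,cy,zc)
cs=[(.6185,-.0170,.128,.018,(0,0,255))]
for r in(.0205,.0265): cs.append((cx,cy,zc+.002,r,(0,200,0)))
ov(nm,285,175,50,8,nm+"t",cs)
s=F["scene"];x0,y0,k=325,215,8
g=(255*np.clip(crop(s["img"],x0,y0,50,60,k).astype(float)/255*1.8-.1,0,1)**.8).astype(np.uint8);h=g.copy()
for c in cs:
    a=np.linspace(0,2*np.pi,73);q=((proj(s,np.c_[c[0]+c[3]*np.cos(a),c[1]+c[3]*np.sin(a),0*a+c[2]])-[x0,y0])*k+k/2-.5)
    cv2.polylines(h,[q.round().astype(np.int32).reshape(-1,1,2)],True,c[4],1)
cv2.imwrite(f"pics/{nm}s.png",np.hstack([g,h]))
E
python3 rg.py b1
```

```text
13.5333 [ 0.6456 -0.0253  0.2474] v 0.005 F [ 0.3  0.7 -1.9] w 0.3117019047186318
yaw 77.13 xaxis [ 6.e-04 -1.e-04 -1.e+00] yz 0.0
ring est 0.6192352075697135 -0.01638655729971749 0.1428158729061401
```

View pics/b1t.png

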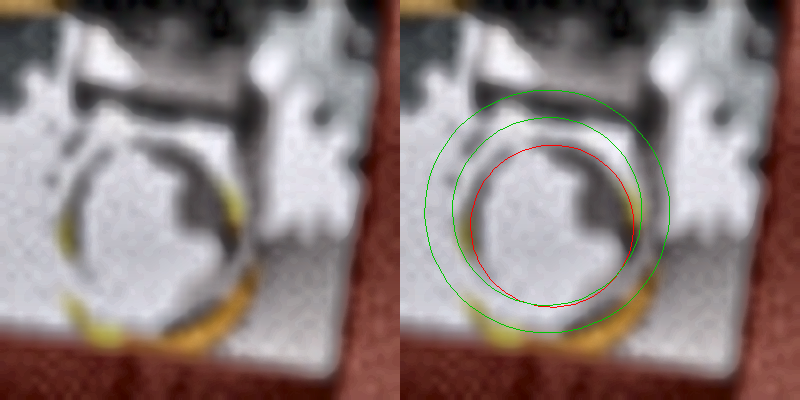

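View pics/b1s.png

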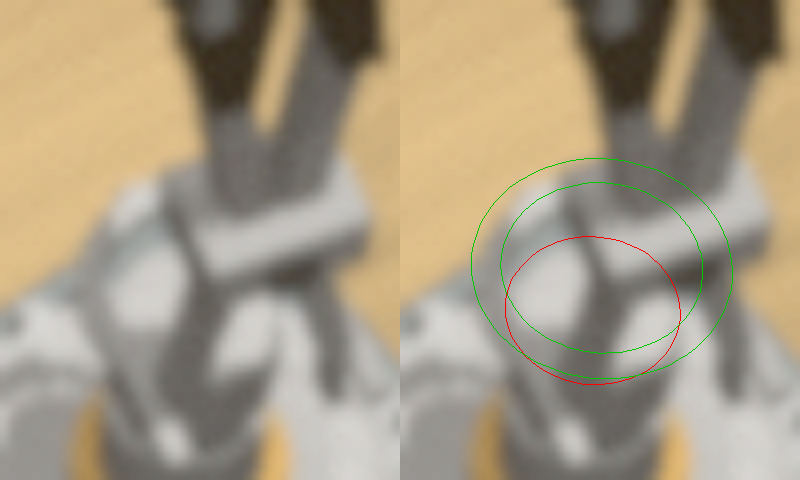

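```bash
python3 - <<'E'
from h import *
import pickle
s=pickle.load(open("a1.pkl","rb"))["scene"];x0,y0,k=325,215,12
g=(255*np.clip(crop(s["img"],x0,y0,50,50,k).astype(float)/255*1.8-.1,0,1)**.8).astype(np.uint8)
y=np.radians(-12.8);ex=np.array([np.cos(y),np.sin(y),0]);ey=np.array([-ex[1],ex[0],0])
c=np.array([.6154,-.0183,.1618])
def draw(c,tilt,col):
    e1=ex*np.cos(tilt)+np.array([0,0,np.sin(tilt)]); n=np.cross(e1,ey)
    for r in(.0205,.0265):
        a=np.linspace(np.radians(60),np.radians(300),60)
        P=c+.002*n+r*(np.cos(a)[:,None]*e1+np.sin(a)[:,None]*ey)
        q=(proj(s,P)-[x0,y0])*k+k/2-.5
        cv2.polylines(g,[q.round().astype(np.int32).reshape(-1,1,2)],False,col,1)
    for sy in(-1,1):
        P=[c+.002*n+.012*e1+sy*.022*ey,c+.002*n+.038*e1+sy*.022*ey]
        q=((proj(s,P)-[x0,y0])*k+k/2-.5).round().astype(int); cv2.line(g,tuple(map(int,q[0])),tuple(map(int,q[1])),col,1)
draw(c,0,(0,200,0)); draw(c-[0,0,.003],0,(0,0,255))
cv2.imwrite("pics/a7.png",g)
E
```

```text
(no output)
```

View pics/a7.png

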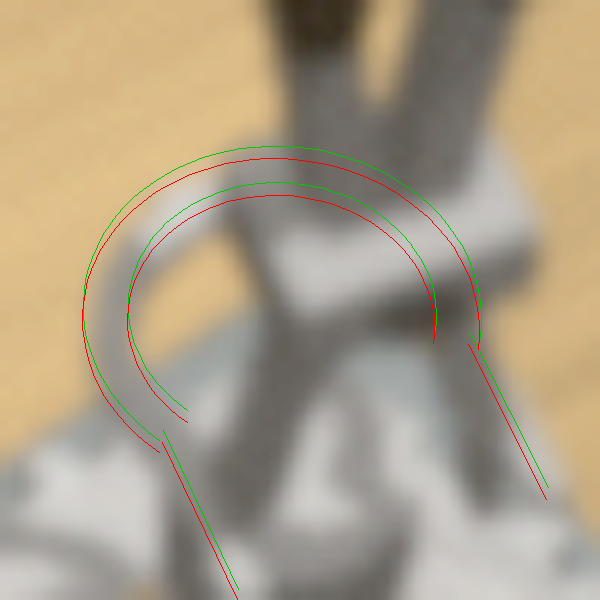

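```bash
cat > ovs.py <<'E'
from h import *
import pickle
def ovs(name,tcp,x0,y0,w,h,k,out,tilts=((0,(0,200,0)),),yaw=-12.8,off=(-.0264,.0089,-.1048),gam=.8):
    s=pickle.load(open(name+".pkl","rb"))["scene"]
    g=(255*np.clip(crop(s["img"],x0,y0,w,h,k).astype(float)/255*1.8-.1,0,1)**gam).astype(np.uint8);g0=g.copy()
    y=np.radians(yaw);ex=np.array([np.cos(y),np.sin(y),0]);ey=np.array([-ex[1],ex[0],0])
    c=np.array(tcp)+off; piv=c+.026*ex
    for t,col in tilts:
        t=np.radians(t); e1=ex*np.cos(t)+np.array([0,0,np.sin(t)]); n=np.cross(e1,ey); cc=piv-.026*e1
        def pl(P):
            q=(proj(s,P)-[x0,y0])*k+k/2-.5; cv2.polylines(g,[q.round().astype(np.int32).reshape(-1,1,2)],False,col,1)
        for r in(.0205,.0265):
            a=np.linspace(np.radians(60),np.radians(300),60); pl(cc+.002*n+r*(np.cos(a)[:,None]*e1+np.sin(a)[:,None]*ey))
        for sy in(-1,1):
            pl(np.array([cc+.002*n+a*e1+sy*b*ey for a,b in((.012,.019),(.038,.019),(.038,.025),(.012,.025))]))
    return np.hstack([g0,g])
E
python3 - <<'E'
from ovs import *
cv2.imwrite("pics/o1.png",ovs("n11",[.5403,-.2367,.1518],190,270,50,50,8,""))
cv2.imwrite("pics/o2.png",ovs("b1",[.6456,-.0253,.2474],325,220,50,60,8,"",((0,(0,200,0)),(3,(0,0,255)))))
E
```

```text
(no output)
```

View pics/o1.png

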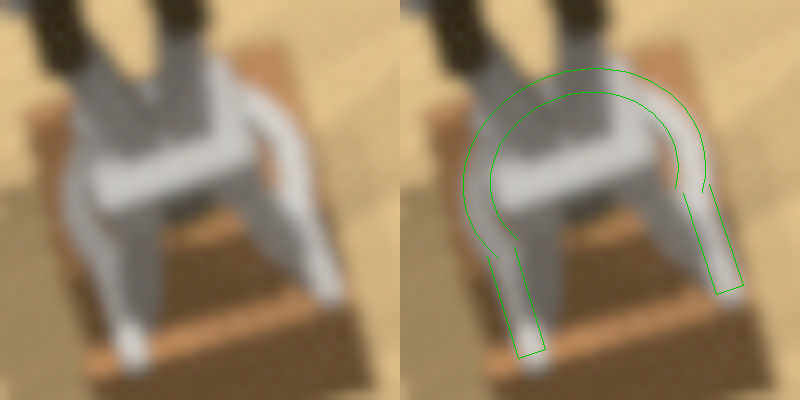

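View pics/o2.png

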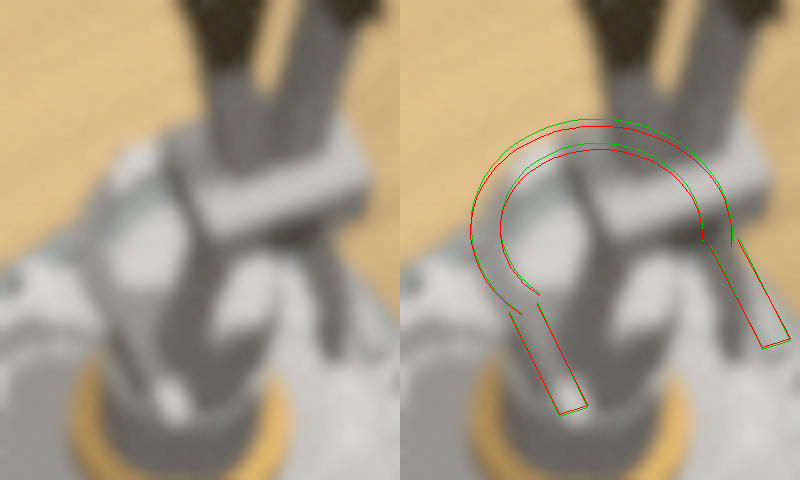

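drive_tool(series=[{"x": 0.05, "y": 0, "z": -0.02, "ax": 0, "ay": 0, "az": 0}, {"x": 0.12, "y": 0, "z": -0.02, "ax": 0, "ay": 0, "az": 0}, {"x": 0.2, "y": 0, "z": -0.02, "ax": 0, "ay": 0, "az": 0}, {"x": 0.3, "y": 0, "z": -0.02, "ax": 0, "ay": 0, "az": 0}, {"x": 0.4, "y": 0, "z": -0.02, "ax": 0, "ay": 0, "az": 0}])

```text
time: 14.05
tool_pos: [0.6448, -0.0252, 0.2366]
tool_rot: [0.703, 0.079, 0.703, -0.079]
contact_force: [-0.3, 0.8, -2.0]
gripper_width: 0.313
```

drive_tool(series=[{"x": 0.05, "y": 0, "z": 0, "ax": 0, "ay": 0, "az": 0}, {"x": 0.05, "y": 0, "z": 0, "ax": 0, "ay": 0, "az": 0}, {"x": 0.05, "y": 0, "z": 0, "ax": 0, "ay": 0, "az": 0}])

```text
time: 14.3
tool_pos: [0.6448, -0.0252, 0.2355]
tool_rot: [0.703, 0.079, 0.703, -0.079]
contact_force: [-0.2, -0.3, -1.7]
gripper_width: 0.31
```

```bash
python3 where.py;python3 rg.py b2
```

```text
14.3 [ 0.6448 -0.0252  0.2355] v 0.007 F [-0.2 -0.3 -1.7] w 0.3104788917277478
yaw 77.13 xaxis [-4.e-04  0.e+00 -1.e+00] yz -0.0
ring est 0.6185644891011479 -0.01624327266830096 0.13108462533678755
```

View pics/b2t.png

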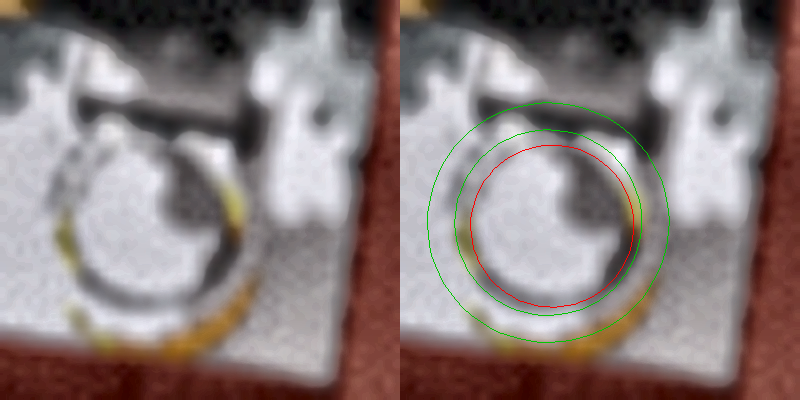

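View pics/b2s.png

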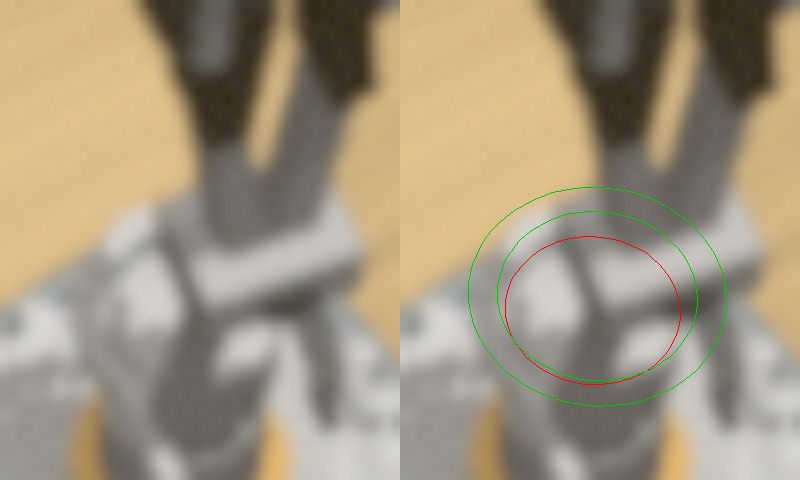

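```bash
python3 - <<'E'
from h import *
import pickle
f=pickle.load(open("b2.pkl","rb"))["top"];b=pickle.load(open("F0.pkl","rb"))["top"]
x0,y0,w,k=289,183,30,13
A=crop(f["img"],x0,y0,w,w,k);B=crop(b["img"],x0,y0,w,w,k)
g=lambda g:(255*np.clip((g.astype(float)/255-.1)*1.6,0,1)).astype(np.uint8)
A=g(A)
a=np.linspace(0,2*np.pi,73);q=((proj(b,np.c_[.6185+.018*np.cos(a),-.017+.018*np.sin(a),0*a+.128])-[x0,y0])*k+k/2-.5)
B=g(B)
cv2.polylines(B,[q.round().astype(np.int32).reshape(-1,1,2)],True,(0,0,255),1)
cv2.imwrite("pics/b2z.png",np.hstack([A,B]))
E
```

```text
(no output)
```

View pics/b2z.png

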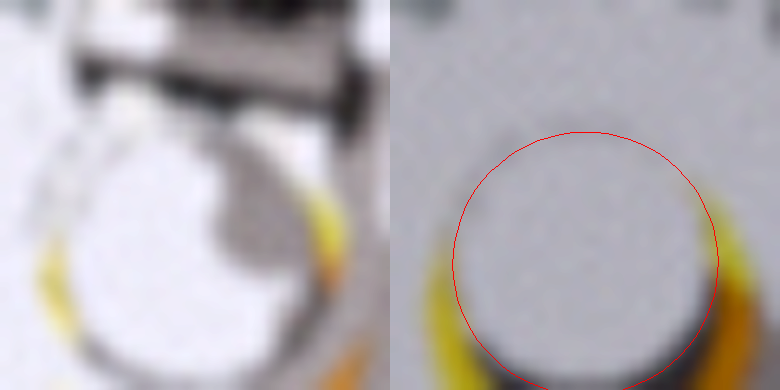

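```bash
python3 - <<'E'
from h import *
import pickle
f=pickle.load(open("b2.pkl","rb"))["top"];b=pickle.load(open("F0.pkl","rb"))["top"]
x0,y0,w,k=291,200,26,15
g=lambda g:(255*np.clip((g.astype(float)/255-.05)*1.5,0,1)).astype(np.uint8)
cv2.imwrite("pics/b2y.png",np.hstack([g(crop(i["img"],x0,y0,w,22,k)) for i in(f,b)]))
# column profiles along ring-axis direction through the centre
d=np.array([.22,-.97])  # image dir of ring +x
import scipy.ndimage as nd
c0=np.array([303.9,203.])
for nm,i in(("now",f),("before",b)):
    for off in(-4,0,4):
        t=np.arange(4,20,.5);P=c0-t[:,None]*d+off*np.array([.97,.22])
        v=[nd.map_coordinates(i["img"][...,ch].astype(float),[P[:,1],P[:,0]],order=1) for ch in(0,1,2)]
        print(nm,off,[f"{tt:.1f}:{int(a)},{int(r)}" for tt,a,r in zip(t[::1],v[0],v[2])])
E
```

```text
now -4 ['4.0:181,174', '4.5:181,174', '5.0:181,174', '5.5:182,175', '6.0:183,176', '6.5:182,175', '7.0:181,173', '7.5:175,168', '8.0:167,161', '8.5:156,152', '9.0:146,142', '9.5:146,140', '10.0:151,144', '10.5:160,153', '11.0:170,162', '11.5:177,169', '12.0:182,173', '12.5:182,174', '13.0:178,173', '13.5:167,171', '14.0:150,167', '14.5:132,162', '15.0:112,154', '15.5:95,145', '16.0:81,136', '16.5:70,126', '17.0:62,119', '17.5:54,113', '18.0:47,110', '18.5:41,107', '19.0:41,107', '19.5:40,107']
now 0 ['4.0:182,174', '4.5:182,174', '5.0:182,174', '5.5:182,174', '6.0:182,174', '6.5:182,174', '7.0:183,174', '7.5:180,172', '8.0:175,167', '8.5:167,160', '9.0:156,150', '9.5:150,144', '10.0:151,145', '10.5:156,149', '11.0:167,160', '11.5:176,168', '12.0:180,171', '12.5:181,174', '13.0:176,173', '13.5:167,171', '14.0:149,167', '14.5:128,162', '15.0:100,153', '15.5:72,144', '16.0:56,133', '16.5:42,123', '17.0:40,116', '17.5:38,109', '18.0:40,108', '18.5:42,106', '19.0:42,106', '19.5:41,106']
now 4 ['4.0:182,175', '4.5:183,176', '5.0:183,176', '5.5:181,175', '6.0:179,173', '6.5:175,169', '7.0:1
[... 1149 characters left out ...]
0,66', '13.0:37,83', '13.5:35,101', '14.0:37,114', '14.5:38,125', '15.0:43,127', '15.5:49,129', '16.0:65,124', '16.5:81,120', '17.0:100,121', '17.5:118,122', '18.0:128,127', '18.5:136,131', '19.0:140,134', '19.5:143,136']
before 4 ['4.0:143,137', '4.5:143,137', '5.0:142,137', '5.5:142,136', '6.0:142,136', '6.5:140,133', '7.0:133,126', '7.5:125,118', '8.0:111,106', '8.5:95,92', '9.0:78,75', '9.5:62,61', '10.0:57,56', '10.5:52,53', '11.0:51,57', '11.5:49,60', '12.0:43,68', '12.5:37,75', '13.0:32,88', '13.5:26,101', '14.0:24,107', '14.5:23,113', '15.0:27,111', '15.5:33,107', '16.0:46,102', '16.5:62,98', '17.0:78,99', '17.5:96,103', '18.0:111,111', '18.5:124,121', '19.0:133,127', '19.5:138,132']
```

View pics/b2y.png

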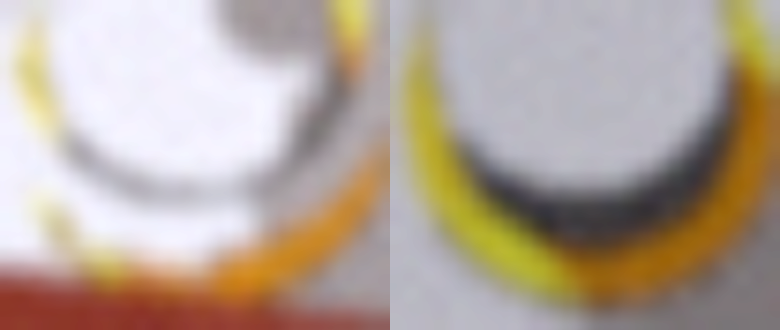

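drive_tool(series=[{"x": 0.05, "y": 0, "z": -0.02, "ax": 0, "ay": 0, "az": 0}, {"x": 0.12, "y": 0, "z": -0.02, "ax": 0, "ay": 0, "az": 0}, {"x": 0.2, "y": 0, "z": -0.02, "ax": 0, "ay": 0, "az": 0}, {"x": 0.3, "y": 0, "z": -0.02, "ax": 0, "ay": 0, "az": 0}, {"x": 0.35, "y": 0, "z": -0.02, "ax": 0, "ay": 0, "az": 0}])

```text
time: 14.82
tool_pos: [0.6442, -0.025, 0.2264]
tool_rot: [0.702, 0.079, 0.703, -0.079]
contact_force: [-0.7, 1.4, -2.5]
gripper_width: 0.315
```

```bash
python3 where.py;python3 rg.py b3
```

```text
14.8167 [ 0.6442 -0.025   0.2264] v 0.02 F [-0.7  1.4 -2.5] w 0.31504576874989026
yaw 77.13 xaxis [-7.e-04  1.e-04 -1.e+00] yz -0.0
ring est 0.6177057790559836 -0.016110376011094905 0.12153405881503943
```

View pics/b3t.png

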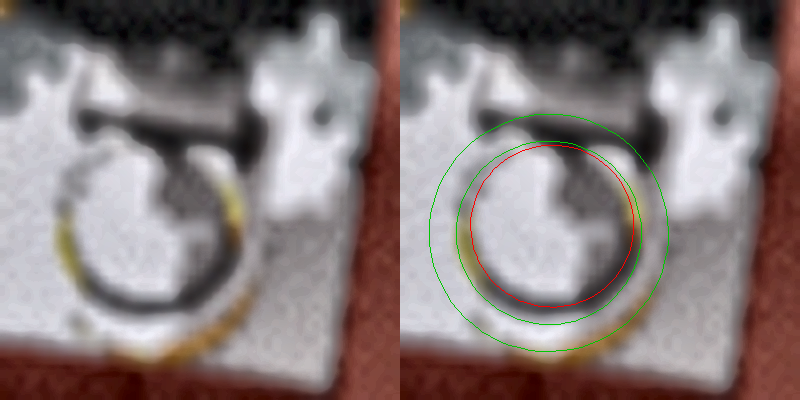

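View pics/b3s.png

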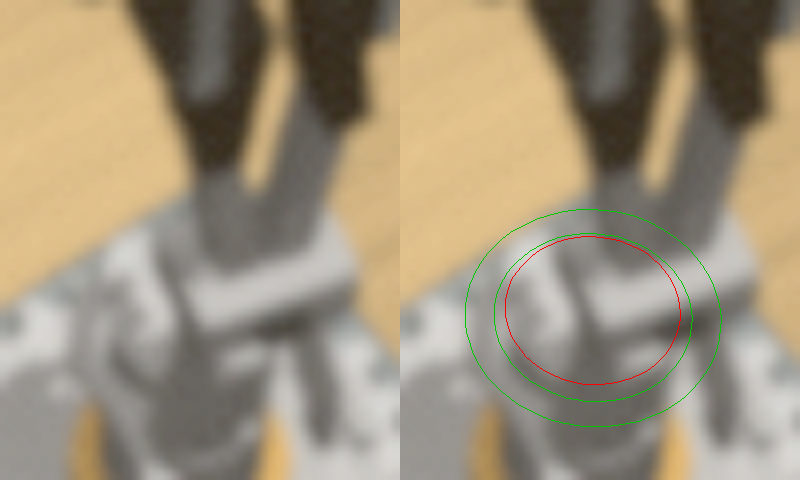

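drive_tool(series=[{"x": 0.07, "y": 0, "z": 0, "ax": 0, "ay": 0, "az": 0}, {"x": 0.15, "y": 0, "z": 0, "ax": 0, "ay": 0, "az": 0}, {"x": 0.25, "y": 0, "z": 0, "ax": 0, "ay": 0, "az": 0}, {"x": 0.35, "y": 0, "z": 0, "ax": 0, "ay": 0, "az": 0}, {"x": 0.45, "y": 0, "z": 0, "ax": 0, "ay": 0, "az": 0}])

```text
time: 15.33
tool_pos: [0.6444, -0.025, 0.2154]
tool_rot: [0.703, 0.079, 0.703, -0.079]
contact_force: [-0.3, -0.3, -2.3]
gripper_width: 0.311
```

drive_tool(series=[{"x": 0.1, "y": 0, "z": 0, "ax": 0, "ay": 0, "az": 0}, {"x": 0.2, "y": 0, "z": 0, "ax": 0, "ay": 0, "az": 0}, {"x": 0.3, "y": 0, "z": 0, "ax": 0, "ay": 0, "az": 0}, {"x": 0.38, "y": 0, "z": 0, "ax": 0, "ay": 0, "az": 0}, {"x": 0.38, "y": 0, "z": 0, "ax": 0, "ay": 0, "az": 0}])

```text
time: 15.75
tool_pos: [0.6441, -0.025, 0.2055]
tool_rot: [0.702, 0.079, 0.703, -0.079]
contact_force: [-0.0, 0.6, -2.9]
gripper_width: 0.311
```

drive_tool(series=[{"x": 0, "y": 0, "z": 0, "ax": 0, "ay": 0, "az": 0}, {"x": 0, "y": 0, "z": 0, "ax": 0, "ay": 0, "az": 0}, {"x": 0, "y": 0, "z": 0, "ax": 0, "ay": 0, "az": 0}])

```text
time: 16.0
tool_pos: [0.6446, -0.0251, 0.2066]
tool_rot: [0.703, 0.079, 0.702, -0.079]
contact_force: [0.2, -0.2, -2.8]
gripper_width: 0.307
```

```bash
python3 where.py;python3 rg.py b4
```

```text
16.0 [ 0.6446 -0.0251  0.2066] v 0.003 F [ 0.2 -0.2 -2.8] w 0.3065653876051746
yaw 77.13 xaxis [ 5.e-04 -1.e-04 -1.e+00] yz -0.0
ring est 0.6181307645181506 -0.016158410303017325 0.10171261510194168
```

View pics/b4t.png

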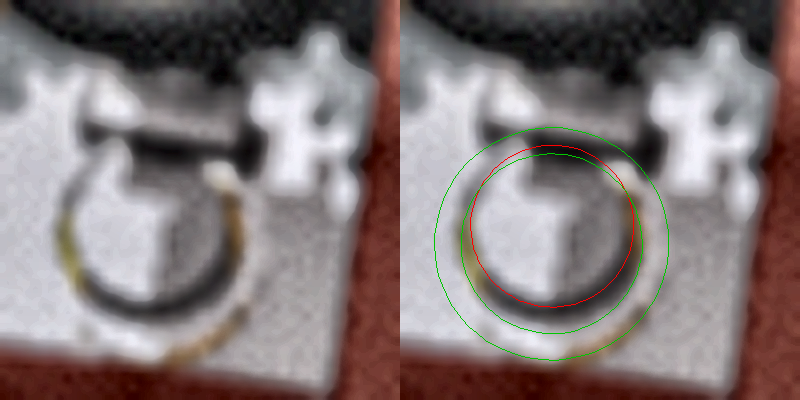

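View pics/b4s.png

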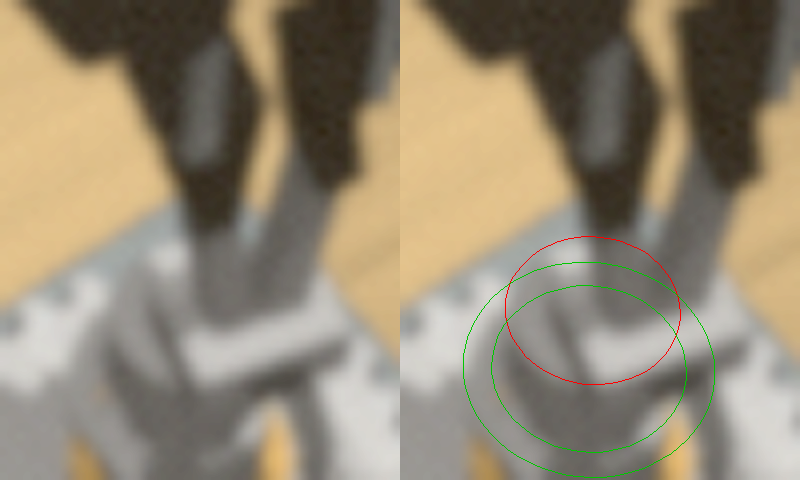

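```bash
python3 - <<'E'
from h import *
import pickle, scipy.ndimage as nd
f=pickle.load(open("b4.pkl","rb"))["top"];b=pickle.load(open("F0.pkl","rb"))["top"]
ex=np.array([np.cos(np.radians(-12.9)),np.sin(np.radians(-12.9))]); ey=np.array([-ex[1],ex[0]])
c=np.array([.6190,-.0166])
def prof(i,dirv,z,rs):
    P=proj(i,np.c_[c[0]+rs*dirv[0],c[1]+rs*dirv[1],0*rs+z]); return [nd.map_coordinates(i["img"][...,ch].astype(float),[P[:,1],P[:,0]],order=1).astype(int) for ch in(0,2)]
rs=np.arange(.014,.036,.001)
for nm,d in(("back",-ex),("back+30",-(ex*.866+ey*.5)),("back-30",-(ex*.866-ey*.5)),("left",ey),("right",-ey)):
    v=prof(f,d,.104,rs); w=prof(b,d,.128,rs)
    print(nm,"ringplane now",[f"{r*1000:.0f}:{a},{q}" for r,a,q in zip(rs,*v)]); print("   stubplane before",[f"{r*1000:.0f}:{a},{q}" for r,a,q in zip(rs,*w)][:10])
s=pickle.load(open("b4.pkl","rb"))["scene"];s0=pickle.load(open("F0.pkl","rb"))["scene"]
g=lambda i:(255*np.clip(crop(i["img"],325,245,45,45,8).astype(float)/255*1.9-.1,0,1)**.7).astype(np.uint8)
cv2.imwrite("pics/b4e.png",np.hstack([g(s),g(s0)]))
E
```

```text
back ringplane now ['14:136,131', '15:111,108', '16:86,85', '17:87,87', '18:93,94', '19:118,116', '20:142,137', '21:161,154', '22:174,166', '23:180,173', '24:178,171', '25:170,167', '26:151,154', '27:129,139', '28:100,125', '29:71,111', '30:55,107', '31:42,104', '32:38,104', '33:36,104', '34:36,103', '35:37,103']
   stubplane before ['14:142,136', '15:137,131', '16:126,120', '17:110,106', '18:90,86', '19:68,65', '20:57,55', '21:49,50', '22:43,60', '23:39,75']
back+30 ringplane now ['14:91,95', '15:79,82', '16:72,74', '17:77,80', '18:88,92', '19:100,104', '20:112,116', '21:120,123', '22:126,129', '23:124,132', '24:120,134', '25:106,133', '26:92,132', '27:81,127', '28:76,121', '29:82,118', '30:87,115', '31:84,114', '32:77,113', '33:64,110', '34:53,108', '35:45,106']
   stubplane before ['14:143,137', '15:137,131', '16:128,122', '17:108,104', '18:88,85', '19:68,67', '20:54,55', '21:49,52', '22:47,56', '23:44,68']
back-30 ringplane now ['14:163,157', '15:144,139', '16:121,118', '17:103,103', '18:95,97', '19:109,110', '20:132,131', '21:155,150', '22:167,162', '23:175,169', '24:176,170', '
[... 569 characters left out ...]
9,173', '32:179,173', '33:179,172', '34:177,171', '35:177,171']
   stubplane before ['14:141,135', '15:140,134', '16:136,132', '17:131,130', '18:126,129', '19:125,129', '20:131,131', '21:137,134', '22:143,138', '23:143,137']
right ringplane now ['14:114,117', '15:104,107', '16:91,99', '17:77,93', '18:74,99', '19:77,109', '20:94,117', '21:110,123', '22:120,126', '23:126,128', '24:125,128', '25:123,127', '26:121,125', '27:120,124', '28:120,123', '29:119,122', '30:118,121', '31:118,122', '32:120,123', '33:119,123', '34:118,122', '35:118,122']
   stubplane before ['14:143,135', '15:137,130', '16:125,122', '17:102,108', '18:76,102', '19:49,105', '20:35,112', '21:28,120', '22:42,120', '23:58,119']
```

View pics/b4e.png

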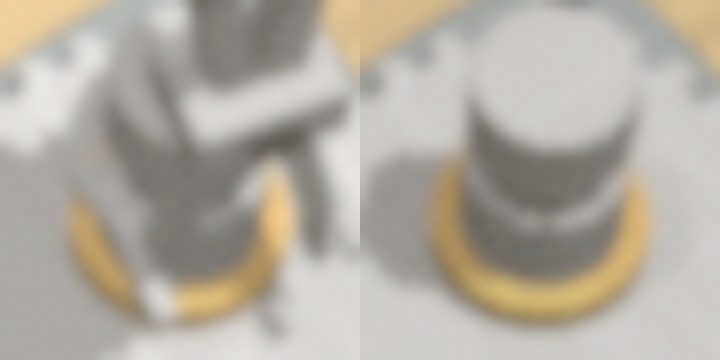

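```bash
python3 - <<'E'
from ovs import *
cv2.imwrite("pics/o4.png",ovs("b4",[.6446,-.0251,.2066],325,240,50,55,8,"",((0,(0,200,0)),(4,(0,0,255)))))
E
```

```text
(no output)
```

View pics/o4.png

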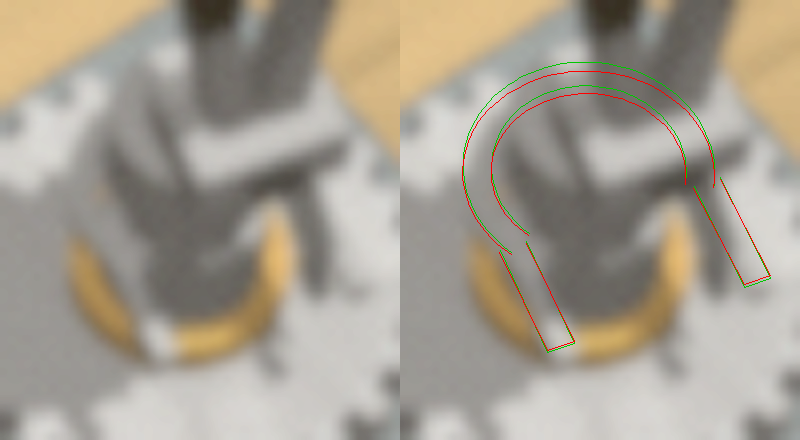

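```bash
python3 - <<'E'
from h import *
import pickle
F=pickle.load(open("a1.pkl","rb"));s=F["scene"]
ex=np.array([np.cos(np.radians(-12.9)),np.sin(np.radians(-12.9))]); ey=np.array([-ex[1],ex[0]])
c=np.array([.6418-.0264,-.0272+.0089])+.0005*ex+.0009*ey
img=cv2.resize(s["img"][215:265,325:375],None,fx=12,fy=12,interpolation=cv2.INTER_CUBIC)
hsv=cv2.cvtColor(img,cv2.COLOR_BGR2HSV); sat=hsv[...,1].astype(float)
# radial scan from ring centre projection, find outermost saturation edge (wood is saturated, steel not)
for z in(.1618,.1638):
  for ang in range(110,260,10):
    a=np.radians(ang);d=ex*np.cos(a)+ey*np.sin(a)
    rs=np.arange(.016,.036,.00025)
    q=(proj(s,np.c_[c[0]+rs*d[0],c[1]+rs*d[1],0*rs+z])-[325,215])*12+5.5
    v=cv2.remap(sat.astype(np.float32),q[:,0].astype(np.float32).reshape(1,-1),q[:,1].astype(np.float32).reshape(1,-1),cv2.INTER_LINEAR)[0]
    th=75; lo=v<th
    e_out=[rs[i] for i in range(len(rs)-1) if lo[i] and not lo[i+1]]; e_in=[rs[i] for i in range(len(rs)-1) if not lo[i] and lo[i+1]]
    print(z,ang,"in",np.round(np.array(e_in)*1000,1),"out",np.round(np.array(e_out)*1000,1),"minmax",v.min(),v.max())
E
```

```text
0.1618 110 in [] out [] minmax 7.0 14.0
0.1618 120 in [] out [] minmax 8.0 27.0
0.1618 130 in [] out [] minmax 12.0 30.985352
0.1618 140 in [] out [] minmax 13.0 34.296875
0.1618 150 in [] out [] minmax 15.3125 28.625
0.1618 160 in [] out [30.5] minmax 11.505859 94.0
0.1618 170 in [] out [28.8] minmax 11.75 104.796875
0.1618 180 in [] out [26.8] minmax 14.5625 103.0
0.1618 190 in [] out [27.] minmax 9.183594 104.25
0.1618 200 in [16.] out [26.8] minmax 6.5839844 105.0
0.1618 210 in [16.5] out [25.8] minmax 9.3125 104.0
0.1618 220 in [17.2] out [25.8] minmax 10.547852 104.0
0.1618 230 in [18.5] out [26.] minmax 16.21875 104.0
0.1618 240 in [19.3] out [26.5] minmax 17.0 104.0
0.1618 250 in [20.] out [26.8] minmax 22.0 104.0
0.1638 110 in [] out [] minmax 8.0 16.185547
0.1638 120 in [] out [] minmax 9.114258 27.030273
0.1638 130 in [] out [] minmax 13.703125 31.0
0.1638 140 in [] out [] minmax 16.625 47.3291
0.1638 150 in [] out [] minmax 16.982422 30.0
0.1638 160 in [] out [29.3] minmax 11.388672 93.40625
0.1638 170 in [] out [27.5] minmax 12.307617 104.0
0.1638 180 in [] out [25.5] minmax 16.0 104.0
0.1638 190 in [] out [25.5] minmax 11.6328125 104.0
0.1638 200 in [] out [26.] minmax 4.810547 104.0
0.1638 210 in [] out [25.3] minmax 8.7890625 105.0
0.1638 220 in [16.2] out [25.3] minmax 9.0 104.98828
0.1638 230 in [17.5] out [25.5] minmax 15.0 105.0
0.1638 240 in [18.8] out [26.] minmax 18.25 104.0
0.1638 250 in [20.] out [26.5] minmax 21.933594 103.0
```

drive_tool(series=[{"x": 0.03, "y": -0.03, "z": -0.02, "ax": 0, "ay": 0, "az": 0}, {"x": 0.07, "y": -0.03, "z": -0.02, "ax": 0, "ay": 0, "az": 0}, {"x": 0.07, "y": -0.03, "z": -0.02, "ax": 0, "ay": 0, "az": 0}, {"x": 0.07, "y": -0.03, "z": -0.02, "ax": 0, "ay": 0, "az": 0}, {"x": 0.07, "y": -0.03, "z": -0.02, "ax": 0, "ay": 0, "az": 0}])

```text
time: 16.52
tool_pos: [0.6437, -0.0257, 0.2045]
tool_rot: [0.703, 0.079, 0.703, -0.079]
contact_force: [0.1, -0.6, -1.7]
gripper_width: 0.31
```

drive_tool(series=[{"x": 0, "y": 0, "z": 0, "ax": 0, "ay": 0, "az": 0}, {"x": 0, "y": 0, "z": 0, "ax": 0, "ay": 0, "az": 0}, {"x": 0, "y": 0, "z": 0, "ax": 0, "ay": 0, "az": 0}, {"x": 0, "y": 0, "z": 0, "ax": 0, "ay": 0, "az": 0}])

```text
time: 16.85
tool_pos: [0.6438, -0.0257, 0.2046]
tool_rot: [0.703, 0.079, 0.703, -0.079]
contact_force: [-0.5, 0.6, -1.4]
gripper_width: 0.312
```

```bash
python3 where.py;python3 rg.py b5; python3 - <<'E'
from h import *
import pickle, scipy.ndimage as nd
f=pickle.load(open("b5.pkl","rb"))["top"]
ex=np.array([np.cos(np.radians(-12.9)),np.sin(np.radians(-12.9))]); ey=np.array([-ex[1],ex[0]])
c=np.array([.6190,-.0166]);rs=np.arange(.014,.030,.001)
for nm,d in(("back",-ex),("back toR",-(ex*.866+ey*.5)),("back toL",-(ex*.866-ey*.5)),("left",ey),("right",-ey)):
    P=proj(f,np.c_[c[0]+rs*d[0],c[1]+rs*d[1],0*rs+.102]); v=nd.map_coordinates(f["img"][...,0].astype(float),[P[:,1],P[:,0]],order=1)
    i=v[:9].argmin(); hi=v[i:i+7].max(); m=(v[i]+hi)/2; j=i+np.argmax(v[i:]>m); print(nm,"inner edge mm",((rs[j-1]+(m-v[j-1])/(v[j]-v[j-1])*.001)*1000).round(1))
E
```

```text
16.85 [ 0.6438 -0.0257  0.2046] v 0.002 F [-0.5  0.6 -1.4] w 0.3115401549057866
yaw 77.13 xaxis [ 1.e-04 -0.e+00 -1.e+00] yz 0.0
ring est 0.6173632829744328 -0.016777086325582717 0.0997110692457864
back inner edge mm 20.2
back toR inner edge mm 19.8
back toL inner edge mm 20.2
left inner edge mm 21.6
right inner edge mm 20.8
```

View pics/b5t.png

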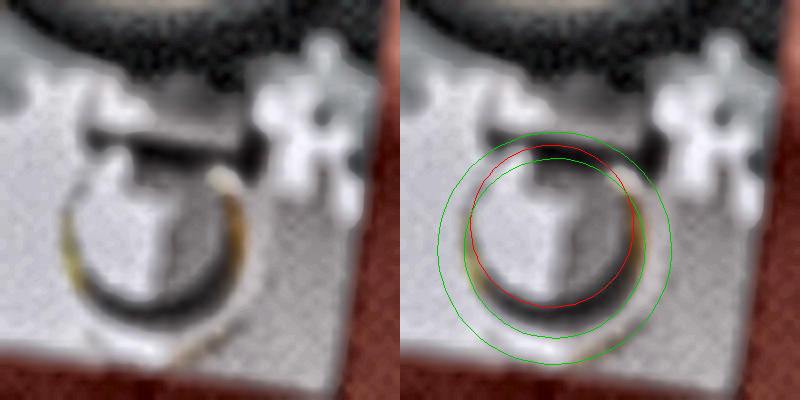

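View pics/b5.png

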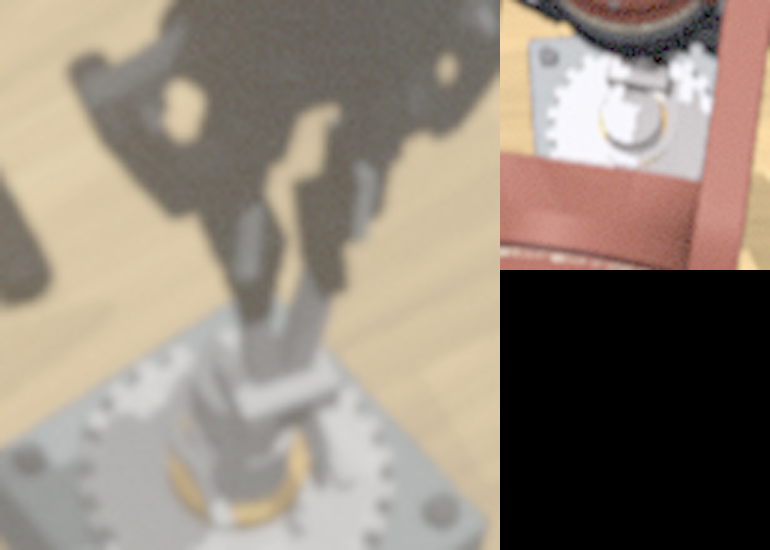

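```bash
python3 -c "
from plant import workorder
print(workorder.job_done())"; python3 where.py
```

```text
the job is handed in; nothing more can be done
None
the job is handed in; nothing more can be done
```

The job is handed in. The ring is held around the stub in the groove, fully spread, and the robot's clock stood at about 17 s of the 72 s allowed.

I lifted the pliers out of their stand and put the tips in the gap of the steel ring on the leftmost nest. I squeezed until the handles stopped, then lifted the ring off and lowered it over the stub from above.

Last checks before handing in:
- **Squeeze:** the opening held steady at 0.31 with the gripper commanded to 0.2, so the pliers are at their stop. On the nest the ear centres measured 43.3 mm apart, against 44 mm for fully spread.
- **Height:** the ring's middle comes out at about 99.7 mm, against the 100 mm wanted. This is worked out from the arm pose and the ring's known height on the block, not seen directly.
- **Centring:** in the top view the ring's inner edge lies 19.8 to 21.6 mm from the stub's axis (20.5 mm expected), so it is centred to about 0.5 mm.
- **Contact:** the wrist force stayed near the weight of pliers plus ring, about 2.2 N, so nothing else is carrying the ring. Single readings scattered between 1.4 and 2.9 N.

**Less certain:** the scene camera suggested the back of the ring might sit 1 to 2 mm low, a tilt of at most about 2°. That camera showed a similar offset on the ring when it lay flat, so I treated the ring as level. I also gripped higher on the rubber grips than intended, but the hold stayed firm.

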